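Dock and bolt the vial rack, then load the swabs

TASK

Get the swab samples ready for shaking: draw the cradle's bolt fully back, set the empty vial rack down flat in the cradle with its tongue towards the bolt, and slide the bolt fully home over the tongue into its keeper. Only once the rack is bolted, push every swab from the stand down into a vial of its own until its cap sits on the vial's rim, and leave the rack bolted. Do not disturb the bottle, the beaker or the carton.

Things in the scene. Friction and masses are not known exactly. Their poses are not given: they have to be found in the camera images.
- rack: Loose grey vial rack, 0.35 kg: tray 150 (its x) x 44 mm (its y), side walls 48 mm high; five amber vials fixed in a row along x, pitch 28 mm, mouths 66 mm up. A flat tongue 16 mm wide, 10 mm high juts from its +x end at the bottom, x = 75 to 115 mm. Origin: centre of the tray's underside, z up. Lift by the side walls across y at mid-length, fingertips 28 mm above the underside to clear the cradle.
- vial0 (a point): Centre of the mouth (rim plane) of vial 0 of the rack, counted from the end without the tongue; at x = -56 mm, z = 66 mm in the rack frame. The mouth funnels from 14 mm to a 9 mm bore in its top 6 mm; floor 56 mm below the rim; rim 21 mm across.
- vial1 (a point): Centre of the mouth (rim plane) of vial 1 of the rack, counted from the end without the tongue; at x = -28 mm, z = 66 mm in the rack frame. The mouth funnels from 14 mm to a 9 mm bore in its top 6 mm; floor 56 mm below the rim; rim 21 mm across.
- vial2 (a point): Centre of the mouth (rim plane) of vial 2 of the rack, counted from the end without the tongue; at x = 0 mm, z = 66 mm in the rack frame. The mouth funnels from 14 mm to a 9 mm bore in its top 6 mm; floor 56 mm below the rim; rim 21 mm across.
- vial3 (a point): Centre of the mouth (rim plane) of vial 3 of the rack, counted from the end without the tongue; at x = 28 mm, z = 66 mm in the rack frame. The mouth funnels from 14 mm to a 9 mm bore in its top 6 mm; floor 56 mm below the rim; rim 21 mm across.
- vial4 (a point): Centre of the mouth (rim plane) of vial 4 of the rack, counted from the end without the tongue; at x = 56 mm, z = 66 mm in the rack frame. The mouth funnels from 14 mm to a 9 mm bore in its top 6 mm; floor 56 mm below the rim; rim 21 mm across.
- nest (a point): Centre of the floor of the cradle's nest (fixed aluminium tray; floor 6 mm above bench). x along the nest to the bolt end, y to the keeper, z up. Inside 156 (x) x 50 mm (y), 3 mm play all round; walls and flared guides to 22 mm above the floor; a 28 mm gap in the +x end wall lets the tongue out. The seated rack's origin and axes coincide with this frame.
- bolt (a joint): Travel of the barrel bolt across the cradle's +x end, along nest +y: 0 = fully drawn, 0.055 m = home in its keeper. Steel rod 10 mm thick, axis 16.5 mm above the nest floor at nest x = 100 mm; it passes just over a seated rack's tongue and, unless drawn, is in the tongue's way. Stays where left; about 2.5 N to move.
- bolt_knob (a point): Top centre of the bolt's upright black knob, a cylinder 14 mm across, 55 mm tall, standing on the rod, at nest x = 100 mm, nest y = -80 mm drawn, -25 mm home; top 77.5 mm above the bench. Axes as the nest's. Free to pinch along nest y with the fingertips 32 mm or more above the bench.
- stand: Loose black swab stand (0.9 kg), block 170 x 64 x 62 mm with five holes 11 mm across in a row along its x, pitch 32 mm. Origin: centre of the underside. May hold three to five swabs.
- swab0: Swab: a white square cap 18 x 18 mm, 34 mm tall (sides along its x and y), on a straight shaft 6 mm thick (tip 6.8 mm, round) reaching 47 mm below the cap; 20 g. Starts upright, cap on the stand's top, squared with the stand to 0.1 rad. Origin: centre of the cap's underside; z up through the cap. Fully in: cap on a vial rim (origin at its mouth point). None if absent.
- swab1: Swab: a white square cap 18 x 18 mm, 34 mm tall (sides along its x and y), on a straight shaft 6 mm thick (tip 6.8 mm, round) reaching 47 mm below the cap; 20 g. Starts upright, cap on the stand's top, squared with the stand to 0.1 rad. Origin: centre of the cap's underside; z up through the cap. Fully in: cap on a vial rim (origin at its mouth point). None if absent.
- swab2: Swab: a white square cap 18 x 18 mm, 34 mm tall (sides along its x and y), on a straight shaft 6 mm thick (tip 6.8 mm, round) reaching 47 mm below the cap; 20 g. Starts upright, cap on the stand's top, squared with the stand to 0.1 rad. Origin: centre of the cap's underside; z up through the cap. Fully in: cap on a vial rim (origin at its mouth point). None if absent.
- swab3: Swab: a white square cap 18 x 18 mm, 34 mm tall (sides along its x and y), on a straight shaft 6 mm thick (tip 6.8 mm, round) reaching 47 mm below the cap; 20 g. Starts upright, cap on the stand's top, squared with the stand to 0.1 rad. Origin: centre of the cap's underside; z up through the cap. Fully in: cap on a vial rim (origin at its mouth point). None if absent.
- swab4: Swab: a white square cap 18 x 18 mm, 34 mm tall (sides along its x and y), on a straight shaft 6 mm thick (tip 6.8 mm, round) reaching 47 mm below the cap; 20 g. Starts upright, cap on the stand's top, squared with the stand to 0.1 rad. Origin: centre of the cap's underside; z up through the cap. Fully in: cap on a vial rim (origin at its mouth point). None if absent.
- spray: Bystander: white bottle 64 mm across, 160 mm tall. Origin: centre of the underside.
- beaker: Bystander: glass beaker 70 mm across, 90 mm tall. Origin: centre of the underside.
- carton: Bystander: cardboard carton 80 x 120 x 60 mm. Origin: centre of the underside.

How it is judged (in metres and radians):
On the way, in this order (a step that is already met when the one before it is completed fails the run):
1. the bolt is drawn fully back (within 6 mm of its stop) (value of joint bolt below 0.006 m), for 0.1 s.
2. the rack lies flat in the cradle, tongue towards the bolt (horizontal distance between rack and nest below 0.008 m and z of rack in the frame of nest between -0.005 and 0.005 m and x of vial4 in the frame of nest above 0.04 m and angle between rack's own z axis and vertical below 0.06 rad), for 0.2 s.
3. the bolt is home in the keeper (within 5 mm of its stop) over the seated rack's tongue (all of step 2 and value of joint bolt above 0.05 m), for 0.2 s.
At the end, for the whole second after the job is handed in: Rack flat in the nest (within 8 mm sideways, 5 mm in height), tongue towards the bolt; bolt within 5 mm of fully home; every swab present upright (within 0.12 rad) in a vial, its cap's underside within 6 mm of the vial's mouth, at rest (all of step 3 and (distance between swab0 and vial0 below 0.006 m or distance between swab0 and vial1 below 0.006 m or distance between swab0 and vial2 below 0.006 m or distance between swab0 and vial3 below 0.006 m or distance between swab0 and vial4 below 0.006 m) and angle between each of swab0, swab1, swab2, swab3, swab4's own z axis and vertical below 0.12 rad and (distance between swab1 and vial0 below 0.006 m or distance between swab1 and vial1 below 0.006 m or distance between swab1 and vial2 below 0.006 m or distance between swab1 and vial3 below 0.006 m or distance between swab1 and vial4 below 0.006 m) and (distance between swab2 and vial0 below 0.006 m or distance between swab2 and vial1 below 0.006 m or distance between swab2 and vial2 below 0.006 m or distance between swab2 and vial3 below 0.006 m or distance between swab2 and vial4 below 0.006 m) and (distance between swab3 and vial0 below 0.006 m or distance between swab3 and vial1 below 0.006 m or distance between swab3 and vial2 below 0.006 m or distance between swab3 and vial3 below 0.006 m or distance between swab3 and vial4 below 0.006 m) and (distance between swab4 and vial0 below 0.006 m or distance between swab4 and vial1 below 0.006 m or distance between swab4 and vial2 below 0.006 m or distance between swab4 and vial3 below 0.006 m or distance between swab4 and vial4 below 0.006 m) and linear speed of each of swab0, swab1, swab2, swab3, swab4 below 0.03 m/s); the robot touches nothing.
It fails at once if a swab was put into a vial while the bolt was not home (value of joint bolt below 0.04 m and ((z of swab0 in the frame of rack between 0.05 and 0.095 m and x of swab0 in the frame of rack between -0.07 and 0.07 m and y of swab0 in the frame of rack between -0.012 and 0.012 m) or (z of swab1 in the frame of rack between 0.05 and 0.095 m and x of swab1 in the frame of rack between -0.07 and 0.07 m and y of swab1 in the frame of rack between -0.012 and 0.012 m) or (z of swab2 in the frame of rack between 0.05 and 0.095 m and x of swab2 in the frame of rack between -0.07 and 0.07 m and y of swab2 in the frame of rack between -0.012 and 0.012 m) or (z of swab3 in the frame of rack between 0.05 and 0.095 m and x of swab3 in the frame of rack between -0.07 and 0.07 m and y of swab3 in the frame of rack between -0.012 and 0.012 m) or (z of swab4 in the frame of rack between 0.05 and 0.095 m and x of swab4 in the frame of rack between -0.07 and 0.07 m and y of swab4 in the frame of rack between -0.012 and 0.012 m))).
It fails at once if the bottle was disturbed (moved over 40 mm) (distance of spray from where it was at the start of the episode above 0.04 m).
It fails at once if the beaker was disturbed (moved over 40 mm) (distance of beaker from where it was at the start of the episode above 0.04 m).
It fails at once if the carton was disturbed (moved over 40 mm) (distance of carton from where it was at the start of the episode above 0.04 m).
Of swab0, swab1, swab2, swab3, swab4 only 3 to 5 are there at a start; the rules pass over those that are not, and their reading is None.
At some moment in a run one of rack, stand may be knocked a few centimetres aside while the robot is not near it.
It also fails if it takes over 210 s, if anything falls off the work surface, if the arm or the gripper's body presses on something with over 40 N, if the wrist force passes 120 N, or if a joint passes its speed limit or range.

ROBOT

A 6-joint arm with a two-finger parallel gripper is mounted at the origin on the work surface. World frame = base frame: x ahead of the robot, y to its left, z up, the work surface at z = 0. Lengths are in mm, angles in rad, forces in N, time in s.
With the tool pointing down it reaches from about 300 to 875 mm from the base axis. Payload 6.4 kg.
Tool frame: the origin (TCP) lies on the centre line of the jaws, within the pads' length; the fingertips stand tip_reach ahead of it and the grasp point (between the pads) lies 6 mm ahead of it (tip_reach is the distance from the TCP to the fingertips, in mm); z points along the fingers, y is the line along which they close (so a half turn about z gives the same grasp; the last joint's range is limited). The gripper opens to 85 mm and grips with 20 to 120 N. Pads are 22 mm wide; open, the fingers measure 114 mm over their backs; the gripper's body (76 mm by 85 mm) begins 54 mm behind the grasp point. The pads swing forward as they close: fully open they stand 13 mm farther back than shut.
Start: joints at [-1.429, 0.181, 1.607, -0, 1.354, -0.206], TCP at [195.994, -540.581, 256.288] pointing down, gripper open.
Joint ranges: [-2.99, 2.99], [-0.89, 2.07], [0.3, 2.58], [-1.14, 4.28], [0, 2.63], [-3.12, 3.12]. Speed limits (rad/s): [2.57, 2.57, 3.01, 3.14, 3.14, 3.14].

INTERFACE

Orientations are given as [roll, pitch, yaw] about the fixed x, y, z axes, in that order (R = Rz(yaw) Ry(pitch) Rx(roll)).
In Python, from rig import * gives the robot as it stands.
- The arm moves only by the tool drive_tool, never from a script. Its argument "targets" is a list of rows, each a list of 6 numbers: the shift along the tool's x, y, z scaled (see below), then the turn, a rotation vector about the tool's x, y, z scaled (see below). In form: [[x, y, z, ax, ay, az], ...]. A call has 1 to 12 rows; each row shifts and turns the commanded pose from where the row before left it, along the tool's axes as they then stand; what a row does not reach is not made up. The controller multiplies each number of a shift by 25 cm and each number of a turn by 90 degrees. A row lasts 1/10 s, in which the tool goes at most 50 mm and 8.59 degrees, less where a joint would pass 70% of its speed; a pose out of reach is approached as far as the arm can. A call with a number of a shift or a turn outside -1 to 1 is refused whole. A call with a gripper value outside its range is refused whole. "claw" is the closure, from 0 (fully open) to 1 (shut), set as the call begins (left out, the last holds). The fingers move at their own pace and stop on an object; "grip_force" is the grip in N (left out, the last holds). Time passes only in rows, so rows that do not move let the fingers close. It gives the time, the measured TCP pose, the force, the opening and the grip force at its end, in the units of the state.
- get_state(): the state, without advancing time (a new reading comes with each control period).
- grab_frame(name): name is "scene" or "top" or "wrist"; returns a dict with "frame" (384x512x3 uint8, blue, green, red), "depth" (384x512 float32, mm along the optical axis (not along the pixel's ray), 0 where there is no reading), "camera_matrix" (3x3 intrinsics, pixels), "view" (4x4, takes a point from world to camera coordinates). Camera axes: x right, y down, z forward; pixel columns grow to the right and rows downward; lengths in mm; the calibration is good to about 2 mm. A picture is of the moment at which its call begins.
- job_done(): hands the job in; it is judged then, once.
The state is a dict: "time": time; "joints": joint angles; "joint_vel": joint speeds; "joint_efforts": joint torques, N m; "eef_pos": TCP position; "orientation": TCP orientation; "ft_force": force on the tool from outside, world axes, zero at the start; "moment": the same for the moment, N m; "width": finger opening in mm; "gripper_force": force on a finger pad.
Only numpy, scipy, OpenCV 4.12 (cv2) and the standard library are available. Lean on these libraries where they do the work, as an engineer would, in place of code of your own. Each camera call takes 0.05 s, during which the arm holds its last target. There are 200 camera calls.

## Working session

There is one attempt and no reset: what is moved stays moved. The work goes in short steps, Python scripts to look and compute and a tool call to move; the robot and the scene stay as the last step left them, time stands still between calls to the robot, and variables do not carry over. Pictures are saved under pics/ and viewed, at most 14 in all, crops included, and the job is handed in when it is done.

Besides the shell and the picture viewer there is one more tool, called after "Emit:" as name(argument=value, ...) on one line, values as JSON. drive_tool: Moves the arm, as the interface text tells. Its arguments: {"type":"object","properties":{"targets":{"type":"array"},"claw":{"type":"number"},"grip_force":{"type":"number"}},"required":["targets"]}

```bash
mkdir -p pics; cat > h.py <<'E'
from rig import *
import numpy as np, cv2
def cap(n,save=None):
    f=grab_frame(n)
    if save: cv2.imwrite('pics/'+save,f['frame'])
    return f
def world(f,u,v,d=None):
    K=np.array(f['camera_matrix']);V=np.linalg.inv(np.array(f['view']))
    u=np.asarray(u,float);v=np.asarray(v,float)
    if d is None: d=f['depth'][v.astype(int),u.astype(int)]
    p=np.stack([(u-K[0,2])/K[0,0]*d,(v-K[1,2])/K[1,1]*d,d,np.ones_like(d)],-1)
    return (p@V.T)[...,:3]
def onplane(f,u,v,z):
    a=world(f,u,v,np.ones(np.shape(u))*1.0);c=np.linalg.inv(np.array(f['view']))[:3,3]
    r=a-c
    return c+r*((z-c[2])/r[...,2])[...,None]
def cloud(f):
    v,u=np.mgrid[0:384,0:512]
    return world(f,u,v,f['depth'].astype(float))
E
python3 - <<'E'
from h import *
s=get_state();print(s)
a=cap('scene','scene0.png');b=cap('top','top0.png');
for f in(a,b):print(np.round(f['view'],3).tolist(),np.round(f['camera_matrix'],1).tolist())
import pickle;pickle.dump((a,b),open('f0.pkl','wb'))
E
```

```text
{'time': 0.0, 'joints': array([-1.42927984e+00,  1.81546448e-01,  1.60801016e+00,  2.85321196e-06,
        1.35378083e+00, -2.06310351e-01]), 'joint_vel': array([ 6.90642481e-05,  1.28016773e-03,  6.69250161e-04,  1.32964504e-03,
       -5.48118313e-04,  2.29548274e-03]), 'joint_efforts': array([ 4.49406298e-04, -4.44866323e+01, -3.51337981e+01, -1.34510869e-04,
        9.41658363e-03,  2.47560104e-05]), 'eef_pos': array([ 195.93080117, -540.05122641,  255.38002596]), 'orientation': array([-3.13988544e+00, -3.60145230e-04,  3.47825911e-01]), 'ft_force': array([ 0.65150327, -0.32717281,  0.20203433]), 'moment': array([0.01101211, 0.01684033, 0.00548403]), 'gripper_force': 0.0, 'width': 85.05958000255917}
[[0.025, 1.0, 0.007, -5.884], [0.847, -0.017, -0.532, -440.247], [-0.531, 0.019, -0.847, 1243.174], [0.0, 0.0, 0.0, 1.0]] [[421.1, 0.0, 246.2], [0.0, 421.1, 190.0], [0.0, 0.0, 1.0]]
[[-0.111, -0.994, -0.003, 63.57], [-0.972, 0.11, -0.206, 603.018], [0.205, -0.02, -0.979, 905.185], [0.0, 0.0, 0.0, 1.0]] [[426.4, 0.0, 253.4], [0.0, 426.4, 188.0], [0.0, 0.0, 1.0]]
```

View pics/scene0.png

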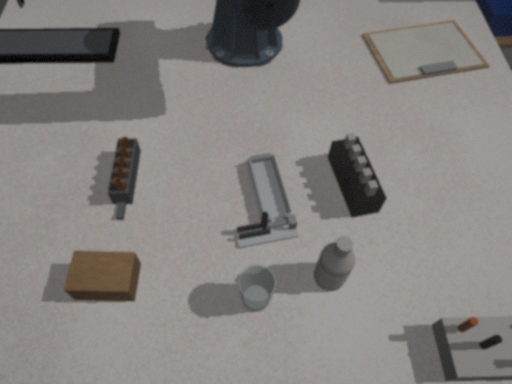

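View pics/top0.png

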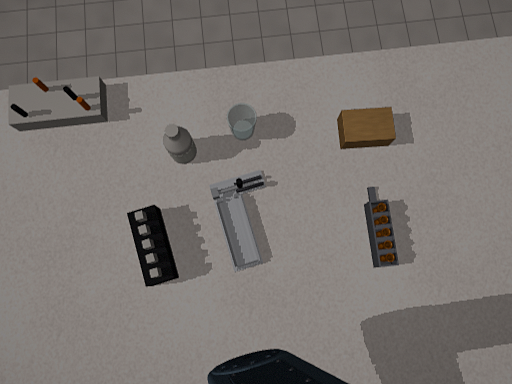

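```bash
python3 -c "
import rig;print([x for x in dir(rig) if x[0]!='_']);print(getattr(rig,'tip_reach',None))"
```

```text
['MotionError', 'get_state', 'grab_frame', 'job_done', 'tip_reach']
25.0
```

Scene: rack left at (125,172) with tongue towards (120,210), cradle at (268,190) with bolt in the middle, stand with swabs at (355,175). Top: rack (381,228) with tongue at (372,193), cradle (238,225) with knob (239,183), stand (152,245) with five caps.

```bash
cat > m.py <<'E'
from h import *
def comps(f,zmin=12,zmax=400):
    P=cloud(f);z=P[...,2]
    m=((f['depth']>0)&(z>zmin)&(z<zmax)).astype(np.uint8)
    n,l,st,c=cv2.connectedComponentsWithStats(m)
    return P,[(l==i) for i in range(1,n) if 40<st[i,4]<6000]
def rect(xy):
    (c,(w,h),a)=cv2.minAreaRect(xy.astype(np.float32)); 
    if w<h: w,h,a=h,w,a+90
    return np.round(c,1),round(w,1),round(h,1),round(np.radians(a),3)
E
python3 - <<'E'
from m import *
import pickle
a,b=pickle.load(open('f0.pkl','rb'))
for nm,f in(('scene',a),('top',b)):
    P,C=comps(f)
    g=P[(abs(P[...,2])<15)&(f['depth']>0)]
    print(nm,'bench z med',np.median(g[:,2]))
    for m in C:
        v,u=np.nonzero(m);p=P[m]
        if np.linalg.norm(p[:,:2].mean(0))<250 : continue
        zt=np.percentile(p[:,2],97)
        print(int(u.mean()),int(v.mean()),len(u),'z97',round(zt,1),'all',rect(p[:,:2]),'top',rect(p[p[:,2]>zt-8][:,:2]))
# caps
for nm,f in(('scene',a),('top',b)):
    P=cloud(f);h=cv2.cvtColor(f['frame'],cv2.COLOR_BGR2HSV)
    m=(P[...,2]>88)&(P[...,2]<104)
    n,l,st,c=cv2.connectedComponentsWithStats(m.astype(np.uint8),connectivity=4)
    for i in range(1,n):
        if 15<st[i,4]<250:
            p=P[l==i];print(nm,np.round(c[i]),st[i,4],np.round(np.median(p,0),1),rect(p[:,:2]))
    # vials amber
    m=(h[...,0]<22)&(h[...,1]>140)
    n,l,st,c=cv2.connectedComponentsWithStats(m.astype(np.uint8),connectivity=4)
    for i in range(1,n):
        if 15<st[i,4]<300: print('amber',nm,np.round(c[i]),st[i,4],np.round(np.median(P[l==i],0),1))
    m=(P[...,2]>70)&(P[...,2]<84)
    n,l,st,c=cv2.connectedComponentsWithStats(m.astype(np.uint8),connectivity=4)
    for i in range(1,n):
        if 5<st[i,4]<300: print('z75',nm,np.round(c[i]),st[i,4],np.round(np.median(P[l==i],0),1))
E
```

```text
scene bench z med 0.3632439449453386
20 2 49 z97 263.8 all (array([ 187.8, -490.1]), 15.4, 11.8, np.float64(2.981)) top (array([ 188.8, -489.2]), 16.1, 6.9, np.float64(2.408))
57 43 3682 z97 24.7 all (array([  23.1, -542.1]), 348.0, 141.1, np.float64(1.582)) top (array([  25.5, -542.7]), 348.2, 136.5, np.float64(1.571))
438 67 283 z97 17.4 all (array([136.1, 536.9]), 104.5, 35.5, np.float64(1.777)) top (array([136.1, 536.9]), 104.5, 35.5, np.float64(1.777))
356 175 2768 z97 96.6 all (array([508.3, 238.5]), 172.5, 67.1, np.float64(0.193)) top (array([509.4, 238. ]), 146.9, 18.9, np.float64(0.185))
123 170 1488 z97 67.0 all (array([ 484.5, -283.6]), 168.1, 45.7, np.float64(3.124)) top (array([ 476.9, -283.6]), 131.6, 20.4, np.float64(3.129))
267 203 1212 z97 72.9 all (array([541.1,  17.9]), 198.3, 124.9, np.float64(0.186)) top (array([627.6,  27.1]), 14.0, 12.8, np.float64(0.699))
335 264 1569 z97 161.2 all (array([737.7, 152.3]), 63.6, 53.7, np.float64(1.103)) top (array([732.7, 154.9]), 27.9, 27.7, np.float64(0.582))
102 275 3275 z97 62.9 all (array([ 732.8, -289.2]), 121.4, 81.4, np
[... 4424 characters left out ...]
]
amber top [383. 232.] 96 [ 475.2 -281.6   56.5]
amber top [385. 245.] 99 [ 447.  -280.3   58.1]
amber top [387. 257.] 102 [ 419.1 -281.1   56.1]
z75 top [41. 86.] 20 [903.7 464.8  76.3]
z75 top [71. 94.] 23 [874.  395.5  75.9]
z75 top [ 84. 105.] 18 [844.1 365.7  76.3]
z75 top [241. 110.] 81 [793.9   5.2  76.9]
z75 top [ 20. 111.] 20 [844.8 515.1  76.2]
z75 top [243. 132.] 32 [737.1   5.2  76.5]
z75 top [185. 151.] 57 [702.  139.4  76.8]
z75 top [239. 181.] 31 [623.2  26.8  76.6]
z75 top [143. 218.] 19 [560.3 242.3  78. ]
z75 top [146. 234.] 13 [528.1 240.1  75.9]
z75 top [152. 245.] 9 [502.1 228.6  76.4]
z75 top [156. 258.] 13 [475.2 223.   76.5]
z75 top [159. 272.] 13 [444.8 216.8  75.8]
```

```bash
cat > plan.py <<'E'
import sys
from h import *
from scipy.spatial.transform import Rotation as Ro
def plan(x,y,z,yaw=None,step=48):
    s=get_state();p=s['eef_pos'];R=Ro.from_euler('xyz',s['orientation'])
    y0=s['orientation'][2]
    if yaw is not None:
        d=(yaw-y0+np.pi/2)%np.pi-np.pi/2
        n=int(np.ceil(abs(d)/0.145)) or 1
        print(f'turn {d:.4f}: {n} x az={-d/n/(np.pi/2):.4f}')
        y0+=d
    R=Ro.from_euler('xyz',[np.pi,0,y0])
    dv=R.inv().apply(np.array([x,y,z])-p)
    n=int(np.ceil(np.linalg.norm(dv)/step)) or 1
    print('at',np.round(p,1),np.round(s['orientation'],3),'t',round(s['time'],1),'w',round(s['width'],1),f'shift {n} x',np.round(dv/n/250,4).tolist(), 'total',np.round(dv/250,4).tolist())
if __name__=='__main__':
    a=[float(v) for v in sys.argv[1:]]; plan(*a)
E
python3 plan.py 540 20 330 0.19
python3 -c "
from h import *
f=cap('wrist');s=get_state();V=np.linalg.inv(f['view']);print(np.round(V,3),s['eef_pos'],f['camera_matrix'])"
```

```text
turn -0.1578: 2 x az=0.0502
at [ 195.9 -540.1  255.5] [-3.14  -0.     0.348] t 0.1 w 85.4 shift 14 x [0.1268, -0.1386, -0.0213] total [1.7747, -1.9402, -0.2982]
[[ 3.41000e-01 -8.88000e-01 -3.08000e-01  2.75883e+02]
 [-9.40000e-01 -3.23000e-01 -1.09000e-01 -5.10899e+02]
 [-2.00000e-03  3.27000e-01 -9.45000e-01  3.72288e+02]
 [ 0.00000e+00  0.00000e+00  0.00000e+00  1.00000e+00]] [ 195.94468055 -540.20204476  255.60237899] [[333.06605091   0.         253.91199876]
 [  0.         333.06605091 188.76497582]
 [  0.           0.           1.        ]]
```

Emit:
drive_tool(targets=[[0,0,0,0,0,0.05],[0,0,0,0,0,0.05],[0.13,-0.139,0,0,0,0],[0.13,-0.139,0,0,0,0],[0.13,-0.139,0,0,0,0],[0.13,-0.139,0,0,0,0],[0.13,-0.139,0,0,0,0],[0.13,-0.139,0,0,0,0],[0.13,-0.139,0,0,0,0],[0.13,-0.139,0,0,0,0],[0.13,-0.139,0,0,0,0],[0.13,-0.139,0,0,0,0]])

```text
time: 1.35
eef_pos: [449.8, -135.9, 256.3]
orientation: [3.141, -0.0, 0.191]
ft_force: [-0.0, -0.4, 1.1]
width: 85.0
gripper_force: 0.0
```

Emit:
drive_tool(targets=[[0.13,-0.139,0,0,0,0],[0.13,-0.139,0,0,0,0],[0.13,-0.139,0,0,0,0],[0.13,-0.139,0,0,0,0],[0.08,0,0,0,0,0],[0,0,0,0,0,0],[0,0,0,0,0,0]])

```text
time: 2.05
eef_pos: [569.6, 27.2, 255.6]
orientation: [-3.141, 0.002, 0.191]
ft_force: [0.5, -0.5, -0.1]
width: 85.5
gripper_force: 0.0
```

```bash
python3 - <<'E'
from m import *
f=cap('wrist');im=f['frame'].copy()
import pickle;pickle.dump(f,open('w1.pkl','wb'))
cv2.imwrite('pics/w1.png',cv2.resize(im,(800,600)))
print(get_state()['eef_pos'],get_state()['orientation'])
E
```

```text
[569.3711672   26.69437928 255.7572205 ] [-3.14134252e+00  1.45036570e-03  1.90299709e-01]
```

View pics/w1.png

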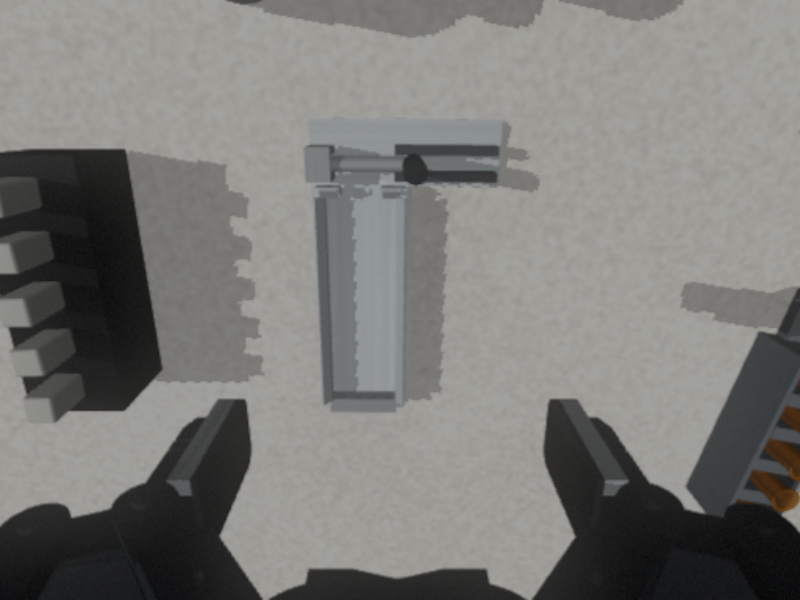

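The wrist view shows the cradle nest (315–410, 190–410), bolt home in its keeper (318,163), knob top at (414,168).

```bash
cat > nest.py <<'E'
from m import *
def nestmeas(f,yaw0=0.19,kn=(625,27)):
    P=cloud(f);z=P[...,2]
    ok=f['depth']>0
    near=ok&(np.hypot(P[...,0]-kn[0],P[...,1]-kn[1])<40)
    k=P[near&(z>68)&(z<85)]; k=k[k[:,2]>np.percentile(k[:,2],90)-4]
    print('knob',len(k),rect(k[:,:2]),round(np.median(k[:,2]),1))
    e=np.array([np.cos(yaw0),np.sin(yaw0)]);n=np.array([-e[1],e[0]])
    c=np.array(kn)-100*e+25*n
    X=(P[...,:2]-c)@e;Y=(P[...,:2]-c)@n
    # floor points: z 3..10 inside
    fl=ok&(abs(X)<85)&(abs(Y)<30)&(z>2)&(z<10)
    print('floor z',np.median(z[fl]))
    b=ok&(X<82)&(X>-95)&(abs(Y)<45)&(z>14)&(z<36)
    print('walls outer',rect(P[b][:,:2]))
    t=ok&(X<82)&(X>-95)&(abs(Y)<45)&(z>23.5)&(z<36)
    print('wall top',rect(P[t][:,:2]))
E
python3 - <<'E'
from nest import *
import pickle
nestmeas(pickle.load(open('w1.pkl','rb')))
a,b=pickle.load(open('f0.pkl','rb'));nestmeas(a);nestmeas(b)
E
python3 plan.py 625 27 140
```

```text
knob 200 (array([625.1,  28.5]), 13.6, 12.8, np.float64(1.021)) 76.4
floor z 5.085995054575818
walls outer (array([518.8,  44.7]), 166.1, 63.0, np.float64(0.184))
wall top (array([518.8,  44.7]), 166.1, 63.0, np.float64(0.184))
knob 35 (array([627. ,  27.6]), 13.8, 12.1, np.float64(3.084)) 77.4
floor z 6.246823684119079
walls outer (array([519.3,  42.8]), 164.7, 63.3, np.float64(0.186))
wall top (array([518.6,  42.6]), 163.1, 63.3, np.float64(0.186))
knob 28 (array([624.2,  27.2]), 12.1, 11.4, np.float64(3.063)) 77.1
floor z 4.873612463457107
walls outer (array([518.3,  42.8]), 167.3, 62.9, np.float64(0.187))
wall top (array([518.3,  42.8]), 167.3, 62.8, np.float64(0.187))
at [569.4  26.7 255.8] [-3.141e+00  1.000e-03  1.900e-01] t 2.1 w 85.3 shift 3 x [0.0729, 0.0136, 0.1543] total [0.2187, 0.0409, 0.463]
```

Emit:
drive_tool(targets=[[0.044,0.008,0.093,0,0,0],[0.044,0.008,0.093,0,0,0],[0.044,0.008,0.093,0,0,0],[0.044,0.008,0.093,0,0,0],[0.044,0.006,0.093,0,0,0],[0,0,0.1,0,0,0],[0,0,0.1,0,0,0],[0,0,0.1,0,0,0],[0,0,0,0,0,0]], claw=0)

```text
time: 3.0
eef_pos: [622.2, 27.3, 61.4]
orientation: [-3.139, 0.007, 0.189]
ft_force: [-0.6, -0.1, -0.5]
width: 85.2
gripper_force: 0.0
```

Emit:
drive_tool(targets=[[0,0,0,0,0,0],[0,0,0,0,0,0],[0,0,0,0,0,0],[0,0,0,0,0,0],[0,0,0,0,0,0],[0,0,0,0,0,0],[0,0,0,0,0,0],[0,0,0,0,0,0]], claw=1, grip_force=40)

```text
time: 3.8
eef_pos: [626.5, 28.2, 66.0]
orientation: [3.141, -0.001, 0.191]
ft_force: [-1.7, 0.3, 5.9]
width: 12.8
gripper_force: 38.9
```

Emit:
drive_tool(targets=[[0,0.02,0,0,0,0],[0,0.02,0,0,0,0],[0,0.02,0,0,0,0],[0,0.02,0,0,0,0],[0,0.02,0,0,0,0],[0,0.02,0,0,0,0],[0,0.02,0,0,0,0],[0,0.02,0,0,0,0],[0,0.02,0,0,0,0],[0,0,0,0,0,0]])

```text
time: 4.8
eef_pos: [634.8, -16.2, 66.0]
orientation: [3.141, -0.0, 0.191]
ft_force: [-1.8, -0.4, 7.4]
width: 12.7
gripper_force: 39.1
```

```bash
python3 - <<'E'
from h import *
s=get_state();d=s['eef_pos'][:2]-np.array([626.5,28.2]);print(s['eef_pos'],d@[-.1849,.9828],s['ft_force'],s['width'])
E
```

```text
[634.82788449 -16.24716449  66.0060111 ] -45.22249910789831 [-1.79060541 -0.41041845  7.35677334] 12.669249866997115
```

Emit:
drive_tool(targets=[[0,0.008,0,0,0,0],[0,0.008,0,0,0,0],[0,0,0,0,0,0]])

```text
time: 5.1
eef_pos: [634.9, -16.6, 66.0]
orientation: [-3.137, 0.0, 0.191]
ft_force: [-3.4, 11.8, 10.2]
width: 13.0
gripper_force: 39.8
```

Emit:
drive_tool(targets=[[0,0.008,0,0,0,0],[0,0.008,0,0,0,0],[0,0,0,0,0,0]])

```text
time: 5.4
eef_pos: [634.9, -16.9, 65.9]
orientation: [-3.132, 0.001, 0.192]
ft_force: [-5.7, 25.1, 14.5]
width: 12.9
gripper_force: 40.7
```

Emit:
drive_tool(targets=[[0,0.008,0,0,0,0],[0,0.008,0,0,0,0],[0,0,0,0,0,0]])

```text
time: 5.7
eef_pos: [635.0, -17.3, 65.9]
orientation: [-3.126, 0.001, 0.192]
ft_force: [-8.4, 38.0, 18.8]
width: 12.7
gripper_force: 41.9
```

Emit:
drive_tool(targets=[[0,-0.022,0,0,0,0],[0,-0.022,0,0,0,0],[0,0,0,0,0,0]])

```text
time: 6.0
eef_pos: [634.7, -15.5, 66.0]
orientation: [-3.141, -0.0, 0.192]
ft_force: [-2.6, 1.7, 7.2]
width: 12.7
gripper_force: 40.0
```

Emit:
drive_tool(targets=[[0,0,0,0,0,0],[0,0,0,0,0,0],[0,0,0,0,0,0],[0,0,0,0,0,0],[0,0,0,0,0,0],[0,0,-0.15,0,0,0],[0,0,-0.15,0,0,0],[0,0,-0.15,0,0,0],[0,0,-0.15,0,0,0],[0,0,-0.15,0,0,0.065],[0,0,0,0,0,0.065]], claw=0)

```text
time: 7.1
eef_pos: [637.8, -17.6, 259.9]
orientation: [3.139, -0.011, -0.018]
ft_force: [0.6, -1.1, 0.4]
width: 85.3
gripper_force: 0.0
```

```bash
python3 plan.py 520 -284 256 -0.015;python3 - <<'E'
from nest import *
f=cap('wrist');import pickle;pickle.dump(f,open('w2.pkl','wb'))
nestmeas(f,0.186,(634.5,-17))
E
```

```text
turn 0.0026: 1 x az=-0.0017
at [637.8 -17.6 259.9] [ 3.139 -0.011 -0.018] t 7.1 w 85.3 shift 7 x [-0.065, 0.1532, 0.0022] total [-0.4551, 1.0724, 0.0156]
knob 159 (array([633.8, -14.9]), 12.7, 12.3, np.float64(3.125)) 76.4
floor z 5.2056900842878235
walls outer (array([523.6,  21.6]), 167.3, 19.1, np.float64(0.164))
wall top (array([523.6,  21.6]), 167.3, 19.1, np.float64(0.164))
```

Emit:
drive_tool(targets=[[-0.065,0.153,0.002,0,0,0],[-0.065,0.153,0.002,0,0,0],[-0.065,0.153,0.002,0,0,0],[-0.065,0.153,0.002,0,0,0],[-0.065,0.153,0.002,0,0,0],[-0.065,0.153,0.002,0,0,0],[-0.065,0.153,0.002,0,0,0],[0,0,0,0,0,0],[0,0,0,0,0,0]])

```text
time: 8.05
eef_pos: [516.5, -283.7, 248.0]
orientation: [-3.14, 0.001, -0.015]
ft_force: [0.3, -0.2, 0.5]
width: 85.3
gripper_force: 0.0
```

```bash
cat > rackm.py <<'E'
from m import *
def rackmeas(f):
    P,C=comps(f)
    for m in C:
        p=P[m]; c=p[:,:2].mean(0); zt=np.percentile(p[:,2],98)
        if 55<zt<75 and len(p)>300:
            t=p[p[:,2]>58]; w=p[(p[:,2]>42)&(p[:,2]<53)]
            print(len(p),'z',round(zt,1),'mouths',rect(t[:,:2]),'walls',rect(w[:,:2]),'all',rect(p[:,:2]))
E
python3 - <<'E'
from rackm import *
f=cap('wrist','w3.png');rackmeas(f);print(get_state()['eef_pos'])
P=cloud(f);h=cv2.cvtColor(f['frame'],cv2.COLOR_BGR2HSV)
m=(h[...,0]<22)&(h[...,1]>140)&(P[...,2]>60)&(P[...,2]<72)
n,l,st,c=cv2.connectedComponentsWithStats(m.astype(np.uint8))
for i in range(1,n):
    if st[i,4]>30: print(np.round(c[i]),rect(P[l==i][:,:2]))
E
```

```text
4983 z 65.8 mouths (array([ 475.4, -282.5]), 131.6, 19.9, np.float64(3.127)) walls (array([ 475.6, -282.5]), 150.1, 44.1, np.float64(3.127)) all (array([ 475.6, -282.5]), 150.1, 44.1, np.float64(3.127))
[ 516.99796639 -282.75806797  248.17746113]
[258. 154.] (array([ 531.3, -284. ]), 17.7, 17.3, np.float64(2.308))
[257. 183.] (array([ 503.1, -283.4]), 18.1, 17.1, np.float64(3.135))
[257. 211.] (array([ 474.4, -283. ]), 17.6, 17.2, np.float64(1.556))
[260. 237.] (array([ 446. , -287.1]), 17.9, 8.2, np.float64(2.835))
```

View pics/w3.png

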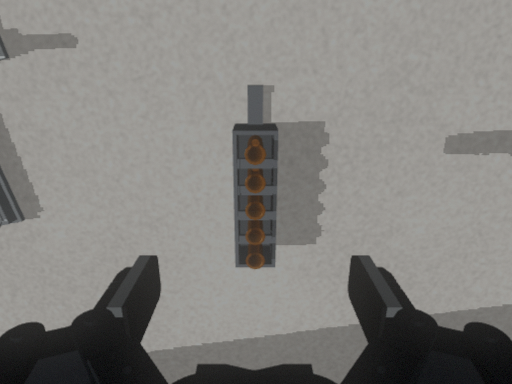

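Rack is centred at pixel (256,197), tongue up at (257,105), five vials at (256,150)…(256,262), unmoved.

```bash
python3 - <<'E'
from h import *
f=cap('wrist');P=cloud(f);s=get_state();T=s['eef_pos']
for (u0,u1) in((60,165),(345,450)):
    q=P[250:340,u0:u1].reshape(-1,3);q=q[(q[:,2]>150)]
    print(T,'finger z low',np.percentile(q[:,2],[0,1,5,20]),'inner y',np.percentile(q[:,1]-T[1],[0,2,98,100]),'x',np.percentile(q[:,0]-T[0],[0,2,98,100]))
E
python3 plan.py 475.8 -282.8 130 -0.0145
```

```text
[ 517.35757678 -282.1702693   248.37628014] finger z low [235.00485703 237.73038369 241.98963958 252.03243555] inner y [-1.26843741 38.11392452 58.84028795 62.70353115] x [-10.69892519  -8.32036789  14.80323141  84.74363039]
[ 517.35757678 -282.1702693   248.37628014] finger z low [234.16436074 237.42317814 241.79460118 252.04379814] inner y [-63.03377624 -59.40190396 -38.70419901  -1.26843741] x [-11.66565117  -9.29178683  13.29181262  84.74363039]
turn -0.0023: 1 x az=0.0014
at [ 517.4 -282.2  248.4] [-3.14e+00  1.00e-03 -1.20e-02] t 8.2 w 85.3 shift 3 x [-0.0554, 0.0016, 0.1578] total [-0.1662, 0.0049, 0.4735]
```

Emit:
drive_tool(targets=[[-0.041,0.0015,0.11,0,0,0],[-0.042,0.0015,0.11,0,0,0],[-0.041,0.001,0.11,0,0,0],[-0.042,0.001,0.11,0,0,0],[0,0,0,0,0,0],[0,0,0.12,0,0,0],[0,0,0.12,0,0,0],[0,0,0.11,0,0,0],[0,0,0,0,0,0],[0,0,0,0,0,0],[0,0,0,0,0,0]])

```text
time: 9.25
eef_pos: [477.5, -284.6, 53.9]
orientation: [3.139, -0.003, -0.013]
ft_force: [0.3, 0.6, 0.9]
width: 85.4
gripper_force: 0.0
```

```bash
python3 plan.py 475.8 -282.8 49.5
```

```text
at [ 477.5 -284.6   53.9] [ 3.139e+00 -3.000e-03 -1.300e-02] t 9.2 w 85.4 shift 1 x [-0.007, -0.0072, 0.0175] total [-0.007, -0.0072, 0.0175]
```

Emit:
drive_tool(targets=[[-0.007,-0.005,0.017,0,0,0],[0,0,0,0,0,0],[0,0,0,0,0,0]])

```text
time: 9.55
eef_pos: [474.2, -282.7, 47.8]
orientation: [3.141, -0.001, -0.014]
ft_force: [0.4, -0.9, 0.5]
width: 85.2
gripper_force: 0.0
```

Emit:
drive_tool(targets=[[0,0,0,0,0,0],[0,0,0,0,0,0],[0,0,0,0,0,0],[0,0,0,0,0,0],[0,0,0,0,0,0],[0,0,0,0,0,0]], claw=1, grip_force=60)

```text
time: 10.15
eef_pos: [474.4, -282.9, 47.7]
orientation: [3.141, -0.001, -0.014]
ft_force: [-0.7, -0.5, 5.2]
width: 43.0
gripper_force: 63.3
```

Emit:
drive_tool(targets=[[0,0,-0.03,0,0,0],[0,0,-0.05,0,0,0],[0,0,-0.08,0,0,0],[0,0,-0.1,0,0,0],[0,0,-0.1,0,0,0],[0,0,-0.1,0,0,0],[0,0,0,0,0,0],[0,0,0,0,0,0],[0,0,0,0,0,0]])

```text
time: 11.05
eef_pos: [473.1, -281.6, 160.6]
orientation: [-3.14, 0.002, -0.013]
ft_force: [-0.2, 0.4, -2.8]
width: 42.9
gripper_force: 62.5
```

```bash
python3 - <<'E'
from rackm import *
f=cap('wrist','w4.png')
E
python3 plan.py 521 43.6 160 0.186
```

```text
turn 0.1995: 2 x az=-0.0635
at [ 473.1 -281.6  160.4] [-3.139e+00  2.000e-03 -1.400e-02] t 11.1 w 43.1 shift 7 x [0.0613, -0.1776, 0.0002] total [0.4289, -1.2431, 0.0016]
```

View pics/w4.png

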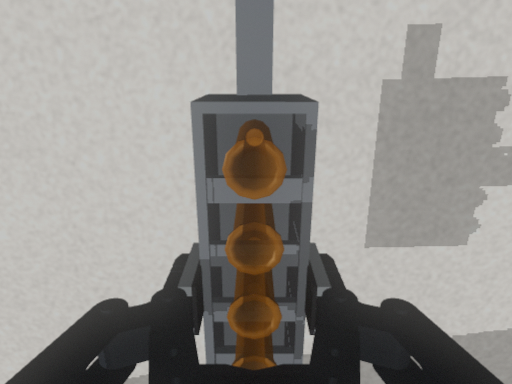

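The rack is held and lifted (shadow detached), tongue forward at (255,45), vial 4 mouth at (254,168).

```bash
python3 - <<'E'
from rackm import *
f=cap('wrist');P=cloud(f);s=get_state();T=s['eef_pos'];Ro=s['orientation'][2]
e=np.array([np.cos(Ro),np.sin(Ro)]);n=np.array([-e[1],e[0]])
h=cv2.cvtColor(f['frame'],cv2.COLOR_BGR2HSV)
am=(h[...,0]<22)&(h[...,1]>140)&(f['depth']>0)
zt=np.percentile(P[am][:,2],97);print('mouth z',zt,'TCP',T,'rack under',zt-66-T[2])
m=am&(P[...,2]>zt-3)
nn,l,st,c=cv2.connectedComponentsWithStats(m.astype(np.uint8))
for i in range(1,nn):
    if st[i,4]>100:
        d=np.array(cv2.minEnclosingCircle((P[l==i][:,:2]-T[:2]).astype(np.float32))[0]);r=cv2.minEnclosingCircle((P[l==i][:,:2]-T[:2]).astype(np.float32))[1]
        print(np.round(c[i]),st[i,4],'x',d@e,'y',d@n,r)
w=(f['depth']>0)&(P[...,2]>zt-22)&(P[...,2]<zt-14)&(~am)
d=P[w][:,:2]-T[:2];x=d@e;y=d@n;k=(abs(y)<28)&(x>50)
print('end wall x max',np.percentile(x[k],[95,99,100]),'y',np.percentile(y[k],[0,1,99,100]))
E
```

```text
mouth z 178.4281421419023 TCP [ 473.17450208 -281.70824686  160.4694609 ] rack under -48.04131875697672
[255. 168.] 1805 x 57.00663966433707 y 0.793501552414684 10.060218811035156
[254. 249.] 1484 x 29.30855814587923 y 0.6196187200588769 10.459525108337402
[254. 316.] 1267 x 1.2039969194281719 y 1.3402659280517943 10.765609741210938
[254. 359.] 361 x -6.155785886305098 y 0.8178968809719354 18.329666137695312
end wall x max [75.67700278 75.97365319 76.0786412 ] y [-21.29885785 -20.95145861  22.68895447  22.99224671]
```

Emit:
drive_tool(targets=[[0,0,0,0,0,-0.0635],[0,0,0,0,0,-0.0635],[0.061,-0.177,0,0,0,0],[0.061,-0.177,0,0,0,0],[0.061,-0.177,0,0,0,0],[0.061,-0.177,0,0,0,0],[0.061,-0.177,0,0,0,0],[0.061,-0.177,0,0,0,0],[0.061,-0.177,0,0,0,0],[0,0,0,0,0,0],[0,0,0,0,0,0],[0,0,0,0,0,0]])

```text
time: 12.35
eef_pos: [521.3, 40.9, 161.5]
orientation: [-3.142, 0.001, 0.186]
ft_force: [0.9, -1.1, -3.7]
width: 43.0
gripper_force: 63.1
```

```bash
python3 plan.py 519.6 43.6 98 0.186
```

```text
turn 0.0004: 1 x az=-0.0002
at [521.3  40.9 161.5] [-3.142e+00  1.000e-03  1.860e-01] t 12.3 w 43.0 shift 2 x [-0.0023, -0.0058, 0.1271] total [-0.0046, -0.0117, 0.2541]
```

Emit:
drive_tool(targets=[[-0.002,-0.006,0.12,0,0,0],[-0.002,-0.006,0.12,0,0,0],[0,0,0,0,0,0],[0,0,0,0,0,0],[0,0,0,0,0,0]])

```text
time: 12.85
eef_pos: [521.5, 43.4, 103.9]
orientation: [3.141, -0.002, 0.185]
ft_force: [0.2, -0.4, -3.2]
width: 42.6
gripper_force: 63.1
```

```bash
python3 - <<'E'
from h import *
for i in range(4):
    f=cap('wrist');print(get_state()['eef_pos'])
cv2.imwrite('pics/w5.png',f['frame'])
E
python3 plan.py 519.6 43.6 98 0.186
```

```text
[521.65161461  43.56020064 104.09444208]
[521.57988239  43.77976321 104.08281354]
[521.35344144  43.93378858 103.87361176]
[521.13631471  44.0921166  103.63366017]
turn 0.0002: 1 x az=-0.0001
at [521.1  44.1 103.6] [ 3.141e+00 -2.000e-03  1.860e-01] t 13.1 w 42.9 shift 1 x [-0.0064, 0.0008, 0.0225] total [-0.0064, 0.0008, 0.0225]
```

View pics/w5.png

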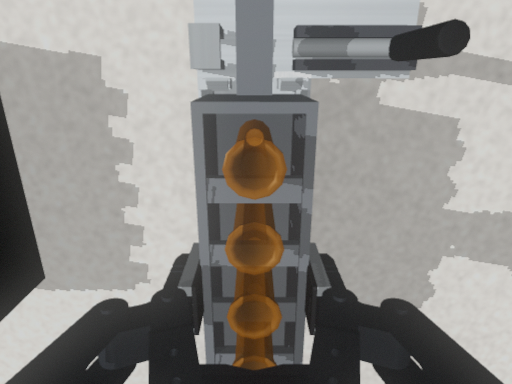

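Tongue at (255,60) lines up with the gap in the end wall (228–285, 88), bolt drawn to the right with knob at (450,38).

Emit:
drive_tool(targets=[[-0.004,0.001,0.03,0,0,0],[0,0,0.03,0,0,0],[0,0,0.03,0,0,0],[0,0,0.03,0,0,0],[0,0,0,0,0,0],[0,0,0,0,0,0],[0,0,0,0,0,0]])

```text
time: 13.75
eef_pos: [519.5, 43.9, 72.4]
orientation: [3.141, -0.0, 0.186]
ft_force: [0.2, 1.0, -3.3]
width: 42.9
gripper_force: 63.2
```

Emit:
drive_tool(targets=[[0,0,0.02,0,0,0],[0,0,0.02,0,0,0],[0,0,0.02,0,0,0],[0,0,0,0,0,0],[0,0,0,0,0,0]])

```text
time: 14.25
eef_pos: [519.0, 44.0, 57.0]
orientation: [-3.141, 0.001, 0.186]
ft_force: [-0.1, -0.2, -3.4]
width: 43.0
gripper_force: 63.2
```

Emit:
drive_tool(targets=[[0,0,0.01,0,0,0],[0,0,0,0,0,0],[0,0,0,0,0,0]])

```text
time: 14.55
eef_pos: [519.2, 44.0, 54.8]
orientation: [-3.142, 0.0, 0.186]
ft_force: [-0.1, 0.0, -3.2]
width: 43.1
gripper_force: 63.2
```

Emit:
drive_tool(targets=[[0,0,0.008,0,0,0],[0,0,0,0,0,0],[0,0,0,0,0,0]])

```text
time: 14.85
eef_pos: [519.6, 43.9, 53.7]
orientation: [3.141, -0.001, 0.186]
ft_force: [-3.3, 0.9, 5.9]
width: 42.6
gripper_force: 64.3
```

Emit:
drive_tool(targets=[[0,0,0,0,0,0],[0,0,0,0,0,0],[0,0,0,0,0,0],[0,0,0,0,0,0],[0,0,0,0,0,0],[0,0,-0.1,0,0,0],[0,0,-0.17,0,0,0],[0,0,-0.17,0,0,0],[0.1,0,-0.17,0,0,0],[0.1,0,-0.17,0,0,0],[0,0,0,0,0,0],[0,0,0,0,0,0]], claw=0)

```text
time: 16.05
eef_pos: [569.2, 53.2, 248.9]
orientation: [3.141, -0.002, 0.186]
ft_force: [0.2, -0.3, -0.7]
width: 85.4
gripper_force: 0.0
```

```bash
python3 - <<'E'
from rackm import *
from nest import nestmeas
f=cap('wrist');rackmeas(f);nestmeas(f,0.186,(634,-16))
P=cloud(f);h=cv2.cvtColor(f['frame'],cv2.COLOR_BGR2HSV)
m=(h[...,0]<22)&(h[...,1]>140)&(f['depth']>0)&(P[...,0]<650)
print('mouth z',np.percentile(P[m][:,2],[50,90,97]));t=P[m&(P[...,2]>66)];print(rect(t[:,:2]))
A=np.c_[t[:,:2],np.ones(len(t))];print('plane',np.linalg.lstsq(A,t[:,2],rcond=None)[0])
E
python3 plan.py 634.9 -16.5 150 0.186
```

```text
knob 207 (array([633.4, -14.5]), 13.3, 12.7, np.float64(1.737)) 76.3
floor z 5.068876538609004
walls outer (array([523.2,  23.6]), 166.6, 20.5, np.float64(0.182))
wall top (array([523.9,  23.8]), 165.2, 20.5, np.float64(0.182))
mouth z [70.73182318 71.75134205 72.14499036]
(array([523.8,  45.3]), 126.0, 18.2, np.float64(0.189))
plane [-5.81564170e-03  3.23327889e-02  7.22998277e+01]
turn -0.0001: 1 x az=0.0001
at [567.8  53.3 247.1] [-3.141e+00  1.000e-03  1.860e-01] t 16.1 w 85.6 shift 3 x [0.0707, 0.1079, 0.1294] total [0.2121, 0.3238, 0.3883]
```

Emit:
drive_tool(targets=[[0.071,0.108,0,0,0,0],[0.071,0.108,0,0,0,0],[0.07,0.108,0.1,0,0,0],[0,0,0.15,0,0,0],[0,0,0.15,0,0,0],[0,0,0,0,0,0],[0,0,0.16,0,0,0],[0,0,0.16,0,0,0],[0,0,0,0,0,0],[0,0,0,0,0,0]])

```text
time: 17.1
eef_pos: [635.1, -16.4, 68.4]
orientation: [-3.141, 0.001, 0.186]
ft_force: [0.3, 0.5, 0.4]
width: 85.6
gripper_force: 0.0
```

Emit:
drive_tool(targets=[[0,0,0,0,0,0],[0,0,0,0,0,0],[0,0,0,0,0,0],[0,0,0,0,0,0],[0,0,0,0,0,0],[0,0,0,0,0,0],[0,0,0,0,0,0],[0,0,0,0,0,0]], claw=1, grip_force=40)

```text
time: 17.9
eef_pos: [635.7, -16.2, 68.6]
orientation: [-3.141, -0.001, 0.186]
ft_force: [-1.5, 2.7, 5.0]
width: 12.8
gripper_force: 39.0
```

Emit:
drive_tool(targets=[[0,-0.02,0,0,0,0],[0,-0.02,0,0,0,0],[0,-0.02,0,0,0,0],[0,-0.02,0,0,0,0],[0,-0.02,0,0,0,0],[0,-0.02,0,0,0,0],[0,0,0,0,0,0]])

```text
time: 18.6
eef_pos: [630.2, 13.1, 68.6]
orientation: [3.141, -0.001, 0.186]
ft_force: [-2.0, -0.6, 6.3]
width: 12.4
gripper_force: 39.2
```

Emit:
drive_tool(targets=[[0,-0.02,0,0,0,0],[0,-0.02,0,0,0,0],[0,-0.02,0,0,0,0],[0,-0.02,0,0,0,0],[0,0,0,0,0,0]])

```text
time: 19.1
eef_pos: [626.5, 32.8, 68.5]
orientation: [3.141, -0.001, 0.186]
ft_force: [-1.3, -0.9, 6.4]
width: 13.1
gripper_force: 39.2
```

Emit:
drive_tool(targets=[[0,-0.012,0,0,0,0],[0,-0.012,0,0,0,0],[0,0,0,0,0,0]])

```text
time: 19.4
eef_pos: [625.6, 38.0, 68.6]
orientation: [3.14, -0.001, 0.186]
ft_force: [-1.1, -1.2, 5.5]
width: 12.6
gripper_force: 39.4
```

Emit:
drive_tool(targets=[[0,-0.012,0,0,0,0],[0,-0.012,0,0,0,0],[0,0,0,0,0,0]])

```text
time: 19.7
eef_pos: [625.5, 38.6, 68.6]
orientation: [3.132, -0.001, 0.186]
ft_force: [1.4, -23.1, 1.8]
width: 13.0
gripper_force: 39.6
```

Emit:
drive_tool(targets=[[0,0.016,0,0,0,0],[0,0,0,0,0,0]])

```text
time: 19.9
eef_pos: [625.5, 38.2, 68.6]
orientation: [3.139, -0.001, 0.185]
ft_force: [-0.5, -7.9, 4.7]
width: 12.8
gripper_force: 40.0
```

Emit:
drive_tool(targets=[[0,0,0,0,0,0],[0,0,0,0,0,0],[0,0,0,0,0,0],[0,0,0,0,0,0],[0,0,0,0,0,0],[0,0,-0.15,0,0,0],[0,0,-0.15,0,0,0],[0,0,-0.15,0,0,0],[-0.12,0,-0.15,0,0,0],[-0.12,0,-0.1,0,0,0],[0,0,0,0,0,0],[0,0,0,0,0,0]], claw=0)

```text
time: 21.1
eef_pos: [566.0, 29.3, 243.7]
orientation: [3.141, -0.002, 0.186]
ft_force: [-0.1, -0.6, 0.1]
width: 85.2
gripper_force: 0.0
```

```bash
cat > vials.py <<'E'
from m import *
def vials(f,show=True):
    s=get_state();P=cloud(f);h=cv2.cvtColor(f['frame'],cv2.COLOR_BGR2HSV)
    am=(h[...,0]<22)&(h[...,1]>140)&(f['depth']>0)
    m=am&(P[...,2]>69)&(P[...,2]<76)&(P[...,0]<650)
    n,l,st,c=cv2.connectedComponentsWithStats(m.astype(np.uint8))
    out=[]
    for i in range(1,n):
        if st[i,4]>60:
            q,r=cv2.minEnclosingCircle(P[l==i][:,:2].astype(np.float32))
            print('vial',np.round(c[i]),st[i,4],np.round(q,1),round(r,1),round(np.median(P[l==i][:,2]),1));out.append(q)
    return np.array(out)
E
python3 - <<'E'
from vials import *
from nest import nestmeas
f=cap('wrist','w6.png');vials(f);nestmeas(f,0.186,(624,38));print(get_state()['eef_pos'])
E
python3 plan.py 556 248 250 0.194
```

```text
vial [230. 158.] 139 [575.9  54.9] 9.9 71.0
vial [231. 190.] 114 [548.1  49.9] 9.4 70.8
vial [231. 217.] 119 [520.6  45.1] 9.9 70.9
vial [232. 243.] 94 [493.2  39.2] 9.6 70.9
knob 216 (array([623.3,  38.5]), 13.2, 12.6, np.float64(0.18)) 76.4
floor z 5.2744702151829586
walls outer (array([519.8,  44.9]), 166.1, 63.0, np.float64(0.184))
wall top (array([519.6,  44.8]), 165.7, 63.0, np.float64(0.184))
[565.8165461   29.42673142 242.46112603]
turn 0.0081: 1 x az=-0.0051
at [565.8  29.4 242.5] [-3.141 -0.     0.186] t 21.1 w 85.5 shift 5 x [0.026, -0.1731, -0.006] total [0.13, -0.8655, -0.0302]
```

View pics/w6.png

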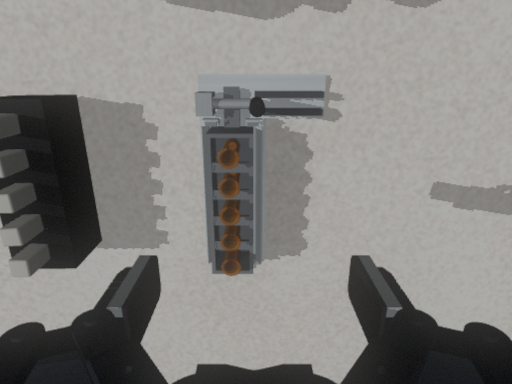

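Rack sits in the nest, bolt over the tongue in its keeper (204,103), knob (257,106); vials at (230,158)…(231,267). Now the swabs.

Emit:
drive_tool(targets=[[0.026,-0.173,-0.006,0,0,-0.005],[0.026,-0.173,-0.006,0,0,0],[0.026,-0.173,-0.006,0,0,0],[0.026,-0.173,-0.006,0,0,0],[0.026,-0.173,-0.006,0,0,0],[0,0,0,0,0,0],[0,0,0,0,0,0],[0,0,0,0,0,0]])

```text
time: 21.95
eef_pos: [556.3, 247.0, 248.8]
orientation: [3.141, 0.002, 0.193]
ft_force: [-0.3, -0.1, -0.1]
width: 85.3
gripper_force: 0.0
```

```bash
cat > caps.py <<'E'
from m import *
def caps(f,z0=91,z1=101):
    P=cloud(f)
    m=(f['depth']>0)&(P[...,2]>z0)&(P[...,2]<z1)&(P[...,0]<660)&(P[...,1]>100)
    n,l,st,c=cv2.connectedComponentsWithStats(m.astype(np.uint8),connectivity=4)
    for i in range(1,n):
        if st[i,4]>60:
            q=P[l==i];t=q[q[:,2]>np.median(q[:,2])-2]
            r=rect(t[:,:2]);a=r[3]%(np.pi/2)
            print('cap',np.round(c[i]),st[i,4],*r[:3],'ang',round(a if a<.8 else a-np.pi/2,3),'z',round(np.median(t[:,2]),1))
    mb=(f['depth']>0)&(P[...,2]>56)&(P[...,2]<66)&(P[...,0]<660)&(P[...,1]>150)
    print('block',rect(P[mb][:,:2]))
E
python3 - <<'E'
from caps import *
f=cap('wrist');caps(f);print(get_state()['eef_pos'])
E
python3 plan.py 571 250 150 0.194
```

```text
cap [251. 163.] 452 [569.  252.2] 17.8 17.7 ang 0.2 z 94.9
cap [251. 198.] 396 [537.6 246.2] 18.1 16.7 ang 0.201 z 94.9
cap [252. 231.] 371 [506.5 240.2] 17.9 17.3 ang 0.201 z 94.9
cap [252. 262.] 339 [475.6 234.1] 17.7 17.6 ang 0.201 z 94.8
cap [252. 290.] 322 [443.8 227.5] 18.5 17.5 ang 0.184 z 94.8
block (array([506. , 239.8]), 170.8, 64.2, np.float64(0.194))
[556.42978514 246.63851443 249.13826379]
turn 0.0014: 1 x az=-0.0009
at [556.4 246.6 249.1] [3.141e+00 2.000e-03 1.930e-01] t 22.0 w 85.8 shift 3 x [0.0199, -0.0007, 0.1322] total [0.0598, -0.002, 0.3966]
```

Emit:
drive_tool(targets=[[0.027,-0.005,0.13,0,0,0],[0.027,-0.004,0.13,0,0,0],[0,0,0.13,0,0,0],[0,0,0,0,0,0],[0,0,0.12,0,0,0],[0,0,0.11,0,0,0],[0,0,0,0,0,0],[0,0,0,0,0,0],[0,0,0,0,0,0]])

```text
time: 22.9
eef_pos: [570.9, 252.6, 97.9]
orientation: [-3.141, -0.004, 0.193]
ft_force: [-0.3, 0.9, 0.5]
width: 85.5
gripper_force: 0.0
```

```bash
python3 plan.py 569.2 251.4 94 0.196
```

```text
turn 0.0026: 1 x az=-0.0017
at [570.9 252.6  97.9] [-3.141 -0.004  0.193] t 22.9 w 85.5 shift 1 x [-0.0074, 0.0035, 0.0158] total [-0.0074, 0.0035, 0.0158]
```

Emit:
drive_tool(targets=[[-0.003,0.002,0.014,0,0,0],[0,0,0,0,0,0],[0,0,0,0,0,0],[0,0,0,0,0,0]])

```text
time: 23.3
eef_pos: [568.6, 252.0, 92.1]
orientation: [3.142, -0.0, 0.194]
ft_force: [0.9, 0.1, 0.1]
width: 85.6
gripper_force: 0.0
```

Emit:
drive_tool(targets=[[0,0,0,0,0,0],[0,0,0,0,0,0],[0,0,0,0,0,0],[0,0,0,0,0,0],[0,0,0,0,0,0],[0,0,0,0,0,0],[0,0,0,0,0,0],[0,0,0,0,0,0]], claw=1, grip_force=30)

```text
time: 24.1
eef_pos: [568.6, 252.0, 91.9]
orientation: [-3.142, -0.0, 0.194]
ft_force: [-0.7, 0.3, 0.5]
width: 17.4
gripper_force: 31.1
```

Emit:
drive_tool(targets=[[0,0,-0.05,0,0,0],[0,0,-0.08,0,0,0],[0,0,-0.08,0,0,0],[0,0,-0.08,0,0,0],[0,0,0,0,0,0],[0,0,0,0,0,0],[0,0,0,0,0,0]])

```text
time: 24.8
eef_pos: [567.7, 251.8, 163.1]
orientation: [3.142, 0.002, 0.194]
ft_force: [0.0, 0.1, -0.8]
width: 17.8
gripper_force: 31.0
```

```bash
cat > hand.py <<'E'
from m import *
def inhand(f):
    s=get_state();T=s['eef_pos'];a=s['orientation'][2]
    e=np.array([np.cos(a),np.sin(a)]);n=np.array([-e[1],e[0]])
    P=cloud(f);d=P[...,:2]-T[:2];x=d@e;y=d@n;z=P[...,2]-T[2]
    h=cv2.cvtColor(f['frame'],cv2.COLOR_BGR2HSV)
    m=(f['depth']>0)&(abs(x)<25)&(abs(y)<12)&(z>-6)&(z<20)&(h[...,2]>70)
    v,u=np.nonzero(m);print('px',u.min(),u.max(),v.min(),v.max(),len(u)) if len(u) else None
    zt=np.percentile(z[m],95);t=m&(z>zt-3)
    print('T',np.round(T,1),'top z rel',round(zt,1),'x',np.percentile(x[t],[1,99]).round(1),'y',np.percentile(y[t],[1,99]).round(1),'mid',(x[t].min()+x[t].max())/2,(y[t].min()+y[t].max())/2)
E
python3 - <<'E'
from hand import *
f=cap('wrist','w7.png');inhand(f)
E
```

```text
px 223 288 258 330 2240
T [567.6 251.7 162.9] top z rel 7.4 x [-5.8 12.5] y [-12.   11.8] mid 3.4496564630840565 0.012534113322941742
```

View pics/w7.png

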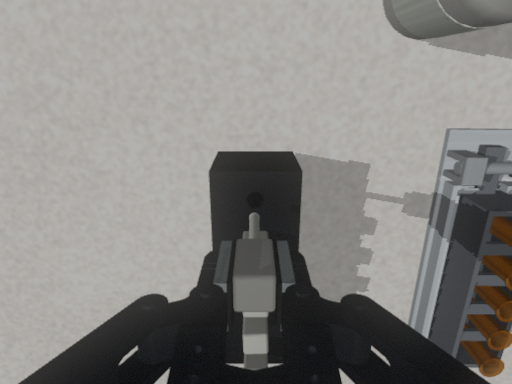

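Swab 4 is held upright, cap at (254,275), tip at (254,215); the stand's emptied hole at (255,200).

```bash
cat > hand.py <<'E'
from m import *
def inhand(f):
    s=get_state();T=s['eef_pos'];a=s['orientation'][2]
    e=np.array([np.cos(a),np.sin(a)]);n=np.array([-e[1],e[0]])
    P=cloud(f);d=P[...,:2]-T[:2];x=d@e;y=d@n;z=P[...,2]-T[2]
    ok=(f['depth']>0)&(abs(x)<22)
    t=ok&(abs(y)<7.5)&(z>0)&(z<6);c=ok&(abs(y)<10)&(z>-28)&(z<-8)&(x>0)
    b=ok&(abs(y)<5)&(z>-74)&(z<-35)
    print('T',np.round(T,1),'top x',np.percentile(x[t],[1,50,99]).round(1),'ztop',np.median(z[t]).round(1),'frontface x',np.median(x[c]).round(2))
    if b.sum()>10: print('shaft n',b.sum(),'front x',np.percentile(x[b],[50,95]).round(1),'y',np.median(y[b]).round(2),'zmin',z[b].min().round(1))
    return T,e,n
E
python3 - <<'E'
from hand import *
from vials import vials
f=cap('wrist');inhand(f);vials(f)
E
```

```text
T [567.7 251.7 162.8] top x [-8.2  2.   9.5] ztop 3.2 frontface x 9.1
shaft n 244 front x [2.6 3.4] y 0.8 zmin -73.9
vial [508. 280.] 82 [546.4  55.7] 7.7 70.7
vial [503. 311.] 179 [520.7  47.2] 9.9 70.6
vial [499. 340.] 268 [492.9  40.4] 10.7 70.5
vial [491. 367.] 236 [467.   35.1] 10.7 70.6
```

```bash
python3 plan.py 575.6 54.3 170 0.186
```

```text
turn -0.0079: 1 x az=0.0050
at [567.7 251.7 162.8] [3.142e+00 2.000e-03 1.940e-01] t 24.9 w 17.7 shift 5 x [-0.023, 0.1564, -0.0057] total [-0.1148, 0.782, -0.0286]
```

Emit:
drive_tool(targets=[[0,0,-0.028,0,0,0.005],[-0.023,0.156,0,0,0,0],[-0.023,0.156,0,0,0,0],[-0.023,0.156,0,0,0,0],[-0.023,0.156,0,0,0,0],[-0.023,0.156,0,0,0,0],[0,0,0,0,0,0],[0,0,0,0,0,0],[0,0,0,0,0,0],[0,0,0,0,0,0],[0,0,0,0,0,0],[0,0,0,0,0,0]])

```text
time: 26.1
eef_pos: [576.2, 55.8, 171.2]
orientation: [-3.142, 0.0, 0.187]
ft_force: [0.0, 0.3, -1.0]
width: 17.5
gripper_force: 31.0
```

```bash
python3 - <<'E'
from hand import *
from vials import vials
f=cap('wrist');inhand(f);vials(f)
E
python3 plan.py 575.6 54.3 160 0.186
```

```text
T [576.2  55.7 171.3] top x [-8.2  2.   9.6] ztop 3.1 frontface x 9.21
shaft n 246 front x [2.8 3.5] y 0.98 zmin -73.8
vial [257. 202.] 245 [575.8  55. ] 9.8 70.9
vial [256. 331.] 201 [466.4  33.9] 10.4 70.8
turn -0.0011: 1 x az=0.0007
at [576.2  55.7 171.3] [-3.142  0.     0.187] t 26.1 w 16.9 shift 1 x [-0.0035, 0.005, 0.0451] total [-0.0035, 0.005, 0.0451]
```

Emit:
drive_tool(targets=[[-0.003,0.005,0.02,0,0,0],[0,0,0.02,0,0,0],[0,0,0.02,0,0,0],[0,0,0.02,0,0,0],[0,0,0.02,0,0,0],[0,0,0.02,0,0,0],[0,0,0,0,0,0],[0,0,0,0,0,0]])

```text
time: 26.95
eef_pos: [575.7, 53.6, 141.1]
orientation: [-3.141, 0.0, 0.186]
ft_force: [0.3, -0.1, -0.6]
width: 18.0
gripper_force: 31.0
```

Emit:
drive_tool(targets=[[0,0,0.02,0,0,0],[0,0,0.02,0,0,0],[0,0,0,0,0,0]])

```text
time: 27.25
eef_pos: [575.3, 53.6, 130.3]
orientation: [-3.141, 0.001, 0.186]
ft_force: [-0.6, -0.3, 0.1]
width: 17.7
gripper_force: 30.9
```

No side force; it is in the bore. Continue down.

Emit:
drive_tool(targets=[[0,0,0.02,0,0,0],[0,0,0.02,0,0,0],[0,0,0.02,0,0,0],[0,0,0.02,0,0,0],[0,0,0,0,0,0]])

```text
time: 27.75
eef_pos: [575.2, 53.7, 110.2]
orientation: [-3.141, 0.002, 0.186]
ft_force: [-0.4, -0.1, 0.3]
width: 17.3
gripper_force: 30.9
```

Emit:
drive_tool(targets=[[0,0,0.012,0,0,0],[0,0,0.012,0,0,0],[0,0,0,0,0,0],[0,0,0,0,0,0]])

```text
time: 28.15
eef_pos: [575.8, 53.6, 105.3]
orientation: [3.142, 0.0, 0.186]
ft_force: [1.5, 0.1, 0.0]
width: 17.6
gripper_force: 30.9
```

Emit:
drive_tool(targets=[[0,0,0.012,0,0,0],[0,0,0,0,0,0],[0,0,0,0,0,0]])

```text
time: 28.45
eef_pos: [575.7, 53.6, 102.2]
orientation: [3.142, 0.0, 0.186]
ft_force: [-0.0, -0.2, 0.2]
width: 17.6
gripper_force: 30.9
```

Emit:
drive_tool(targets=[[0,0,0.01,0,0,0],[0,0,0,0,0,0],[0,0,0,0,0,0]])

```text
time: 28.75
eef_pos: [576.1, 53.6, 101.7]
orientation: [3.141, -0.0, 0.186]
ft_force: [-6.7, 0.8, 14.7]
width: 17.5
gripper_force: 32.9
```

Emit:
drive_tool(targets=[[0,0,-0.006,0,0,0],[0,0,0,0,0,0],[0,0,0,0,0,0],[0,0,0,0,0,0],[0,0,0,0,0,0],[0,0,0,0,0,0],[0,0,-0.1,0,0,0],[0,0,-0.15,0,0,0],[0,0,-0.15,0,0,0],[0,-0.156,0,0,0,0],[0,-0.156,0,0,0,0],[0,-0.156,0,0,0,0]], claw=0)

```text
time: 29.95
eef_pos: [554.1, 169.5, 201.8]
orientation: [3.142, -0.001, 0.185]
ft_force: [0.9, -1.0, -0.4]
width: 85.4
gripper_force: 0.0
```

Emit:
drive_tool(targets=[[0,-0.156,0,0,0,-0.005],[-0.008,-0.156,0,0,0,0],[0,0,0,0,0,0],[0,0,0,0,0,0],[0,0,0,0,0,0],[0,0,0,0,0,0],[0,0,0,0,0,0]])

```text
time: 30.65
eef_pos: [537.9, 243.7, 201.3]
orientation: [3.141, 0.0, 0.192]
ft_force: [0.4, 1.0, 0.8]
width: 85.6
gripper_force: 0.0
```

```bash
cat > nxt.py <<'E'
from caps import *
from vials import vials
f=cap('wrist');caps(f);g=cap('top');P=cloud(g)
# caps now above the rack (top view, height 100-112)
m=(g['depth']>0)&(P[...,2]>96)&(P[...,2]<112)&(P[...,0]<600)&(abs(P[...,1]-45)<40)&(P[...,0]>440)
n,l,st,c=cv2.connectedComponentsWithStats(m.astype(np.uint8),connectivity=4)
for i in range(1,n):
    if st[i,4]>15: print('rack cap',st[i,4],np.round(np.median(P[l==i],0),1))
E
python3 nxt.py; python3 plan.py 537.6 245.6 92 0.196
```

```text
cap [252. 197.] 593 [538.  245.8] 17.8 17.4 ang 0.185 z 94.9
cap [252. 237.] 531 [506.8 240.2] 17.7 17.3 ang 0.201 z 95.0
cap [252. 274.] 487 [475.4 233.8] 18.1 17.4 ang 0.2 z 94.9
cap [252. 307.] 441 [444.  227.5] 18.2 17.8 ang 0.134 z 94.9
block (array([506.3, 239.8]), 170.1, 64.3, np.float64(0.193))
rack cap 71 [574.2  52.9 104.2]
turn 0.0035: 1 x az=-0.0022
at [537.8 244.  201.3] [3.142 0.    0.192] t 30.8 w 85.5 shift 3 x [0.0002, -0.0021, 0.1457] total [0.0005, -0.0064, 0.4372]
```

Emit:
drive_tool(targets=[[0,-0.004,0.12,0,0,-0.002],[0,0,0.12,0,0,0],[0,0,0.1,0,0,0],[0,0,0.09,0,0,0],[0,0,0,0,0,0],[0,0,0,0,0,0],[0,0,0,0,0,0],[0,0,0,0,0,0],[0,0,0,0,0,0],[0,0,0,0,0,0]])

```text
time: 31.75
eef_pos: [537.7, 245.9, 94.6]
orientation: [-3.142, -0.001, 0.197]
ft_force: [0.2, 0.1, 0.1]
width: 85.3
gripper_force: 0.0
```

Emit:
drive_tool(targets=[[0,0,0,0,0,0],[0,0,0,0,0,0],[0,0,0,0,0,0],[0,0,0,0,0,0],[0,0,0,0,0,0],[0,0,0,0,0,0],[0,0,0,0,0,0],[0,0,0,0,0,0]], claw=1, grip_force=30)

```text
time: 32.55
eef_pos: [537.4, 245.8, 93.8]
orientation: [-3.142, -0.0, 0.197]
ft_force: [-0.2, 0.3, 0.6]
width: 17.6
gripper_force: 30.9
```

Emit:
drive_tool(targets=[[0,0,-0.05,0,0,0],[0,0,-0.08,0,0,0],[0,0,-0.09,0,0,0],[0,0,-0.09,0,0,0],[0,0,0,0,0,0.007],[-0.021,0.156,0,0,0,0],[-0.021,0.156,0,0,0,0],[-0.021,0.156,0,0,0,0],[-0.021,0.156,0,0,0,0],[-0.021,0.156,0,0,0,0],[0,0,0,0,0,0],[0,0,0,0,0,0]])

```text
time: 33.75
eef_pos: [547.2, 48.5, 170.9]
orientation: [-3.141, 0.001, 0.183]
ft_force: [-0.1, 0.9, -0.4]
width: 17.8
gripper_force: 30.8
```

Emit:
drive_tool(targets=[[0,0,0,0,0,0],[0,0,0,0,0,0],[0,0,0,0,0,0],[0,0,0,0,0,0]])

```text
time: 34.15
eef_pos: [547.4, 50.1, 171.2]
orientation: [-3.142, 0.0, 0.187]
ft_force: [-0.1, 0.5, -0.5]
width: 17.5
gripper_force: 30.8
```

```bash
python3 - <<'E'
from hand import *
from vials import vials
f=cap('wrist');inhand(f);vials(f)
E
python3 plan.py 548.1 48.8 141 0.186
```

```text
T [547.5  50.  171.3] top x [-7.5  1.4  9.3] ztop 1.2 frontface x 9.24
shaft n 254 front x [ 3.  21.5] y 0.73 zmin -73.7
vial [246. 202.] 68 [546.8  54.2] 7.5 71.1
vial [263. 203.] 132 [548.5  46. ] 8.0 70.8
turn -0.0011: 1 x az=0.0007
at [547.5  50.  171.3] [-3.142  0.     0.187] t 34.2 w 17.6 shift 1 x [0.0015, 0.0051, 0.1211] total [0.0015, 0.0051, 0.1211]
```

Emit:
drive_tool(targets=[[0.002,0.005,0.02,0,0,0],[0,0,0.02,0,0,0],[0,0,0.02,0,0,0],[0,0,0.02,0,0,0],[0,0,0.02,0,0,0],[0,0,0.02,0,0,0],[0,0,0.02,0,0,0],[0,0,0,0,0,0],[0,0,0,0,0,0]])

```text
time: 35.1
eef_pos: [548.2, 48.2, 136.1]
orientation: [-3.141, 0.0, 0.186]
ft_force: [-0.1, 0.6, -1.2]
width: 17.8
gripper_force: 30.8
```

Emit:
drive_tool(targets=[[0,0,0.02,0,0,0],[0,0,0.02,0,0,0],[0,0,0.02,0,0,0],[0,0,0.02,0,0,0],[0,0,0.02,0,0,0],[0,0,0,0,0,0],[0,0,0,0,0,0]])

```text
time: 35.8
eef_pos: [548.1, 48.2, 110.9]
orientation: [-3.141, 0.001, 0.186]
ft_force: [-0.9, 1.7, -0.4]
width: 17.3
gripper_force: 30.7
```

Emit:
drive_tool(targets=[[0,0,0.012,0,0,0],[0,0,0.012,0,0,0],[0,0,0,0,0,0],[0,0,0,0,0,0]])

```text
time: 36.2
eef_pos: [548.1, 48.2, 105.1]
orientation: [-3.141, 0.0, 0.186]
ft_force: [-0.6, 1.7, -0.9]
width: 17.3
gripper_force: 30.7
```

Emit:
drive_tool(targets=[[0,0,0.012,0,0,0],[0,0,0,0,0,0],[0,0,0,0,0,0]])

```text
time: 36.5
eef_pos: [548.6, 48.2, 103.7]
orientation: [3.141, -0.001, 0.186]
ft_force: [-4.2, 1.4, 11.1]
width: 17.5
gripper_force: 32.4
```

Emit:
drive_tool(targets=[[0,0,-0.004,0,0,0],[0,0,0,0,0,0],[0,0,0,0,0,0],[0,0,0,0,0,0],[0,0,0,0,0,0],[0,0,0,0,0,0],[0,0,-0.1,0,0,0],[0,0,-0.15,0,0,0],[0,0,-0.14,0,0,0],[-0.004,-0.156,0,0,0,0],[-0.004,-0.156,0,0,0,0],[-0.004,-0.156,0,0,0,0]], claw=0)

```text
time: 37.7
eef_pos: [523.6, 163.5, 201.3]
orientation: [3.142, -0.001, 0.185]
ft_force: [-0.8, 0.5, -1.2]
width: 85.6
gripper_force: 0.0
```

Emit:
drive_tool(targets=[[-0.004,-0.156,0,0,0,-0.006],[-0.009,-0.156,0,0,0,0],[0,0,0,0,0,0],[0,0,0,0,0,0],[0,0,0,0,0,0],[0,0,0,0,0,0],[0,0,0,0,0,0]])

```text
time: 38.4
eef_pos: [506.2, 237.5, 200.8]
orientation: [3.141, -0.0, 0.194]
ft_force: [-0.1, 0.1, -0.5]
width: 85.5
gripper_force: 0.0
```

```bash
python3 nxt.py; python3 plan.py 506.7 239.5 92 0.196
```

```text
cap [213. 222.] 574 [482.3 264.1] 18.4 17.9 ang 0.196 z 95.0
cap [216. 259.] 517 [451.2 257.1] 18.6 17.9 ang 0.226 z 94.9
cap [218. 294.] 464 [420.3 250.5] 18.5 17.7 ang 0.169 z 94.9
block (array([482.1, 263.8]), 170.8, 64.3, np.float64(0.21))
rack cap 71 [574.3  52.8 104.9]
rack cap 72 [547.1  47.2 104.5]
turn 0.0019: 1 x az=-0.0012
at [506.  237.8 200.8] [ 3.142 -0.     0.194] t 38.5 w 85.4 shift 3 x [0.0013, -0.0021, 0.1451] total [0.0039, -0.0063, 0.4353]
```

The stand was knocked; re-aim and re-measure.

```bash
python3 nxt.py; python3 plan.py 482.4 263.4 200 0.21
```

```text
cap [214. 222.] 572 [482.1 264.1] 18.1 17.8 ang 0.221 z 94.9
cap [216. 259.] 510 [451.4 257.2] 18.3 17.9 ang 0.237 z 94.9
cap [219. 294.] 464 [420.3 250.3] 18.6 17.0 ang 0.163 z 94.9
block (array([482.1, 263.8]), 170.7, 64.4, np.float64(0.21))
rack cap 71 [573.7  53.  104.2]
rack cap 72 [546.8  47.5 104.1]
turn 0.0154: 1 x az=-0.0098
at [505.9 238.1 200.8] [-3.142 -0.     0.195] t 38.6 w 85.3 shift 1 x [-0.0709, -0.1186, 0.0033] total [-0.0709, -0.1186, 0.0033]
```

Emit:
drive_tool(targets=[[-0.0709,-0.1186,0.003,0,0,0],[0,0,0,0,0,-0.01],[0,0,0,0,0,0],[0,0,0,0,0,0],[0,0,0,0,0,0],[0,0,0,0,0,0]])

```text
time: 39.2
eef_pos: [483.0, 263.8, 200.1]
orientation: [3.141, -0.0, 0.21]
ft_force: [-0.3, 0.8, -0.8]
width: 85.4
gripper_force: 0.0
```

```bash
python3 nxt.py; python3 plan.py 482.4 263.4 92 0.21
```

```text
cap [254. 199.] 587 [482.2 264.3] 17.7 17.4 ang 0.22 z 94.9
cap [255. 239.] 539 [451.6 257.2] 18.1 17.4 ang 0.201 z 94.9
cap [255. 275.] 490 [420.6 250.5] 18.6 17.8 ang 0.161 z 94.9
block (array([482. , 263.6]), 170.1, 64.1, np.float64(0.211))
rack cap 69 [574.7  53.4 105. ]
rack cap 71 [547.   47.5 104.9]
turn -0.0005: 1 x az=0.0003
at [482.8 263.9 200. ] [ 3.142 -0.     0.211] t 39.3 w 85.2 shift 3 x [-0.0007, 0.0005, 0.144] total [-0.0022, 0.0016, 0.4321]
```

Emit:
drive_tool(targets=[[-0.002,0,0.12,0,0,0],[0,0,0.12,0,0,0],[0,0,0.1,0,0,0],[0,0,0.09,0,0,0],[0,0,0,0,0,0],[0,0,0,0,0,0],[0,0,0,0,0,0],[0,0,0,0,0,0],[0,0,0,0,0,0],[0,0,0,0,0,0]])

```text
time: 40.3
eef_pos: [482.5, 264.3, 93.3]
orientation: [-3.141, -0.001, 0.211]
ft_force: [-0.7, -0.8, 0.3]
width: 85.5
gripper_force: 0.0
```

Emit:
drive_tool(targets=[[0,0,0,0,0,0],[0,0,0,0,0,0],[0,0,0,0,0,0],[0,0,0,0,0,0],[0,0,0,0,0,0],[0,0,0,0,0,0],[0,0,0,0,0,0],[0,0,0,0,0,0]], claw=1, grip_force=30)

```text
time: 41.1
eef_pos: [482.1, 264.1, 92.6]
orientation: [-3.142, -0.0, 0.211]
ft_force: [0.1, -0.3, 0.5]
width: 17.6
gripper_force: 30.9
```

Emit:
drive_tool(targets=[[0,0,-0.05,0,0,0],[0,0,-0.08,0,0,0],[0,0,-0.09,0,0,0],[0,0,-0.09,0,0,0],[0,0,0,0,0,0.0153],[-0.002,0.149,0,0,0,0],[-0.002,0.149,0,0,0,0],[-0.002,0.149,0,0,0,0],[-0.002,0.149,0,0,0,0],[-0.002,0.149,0,0,0,0],[-0.002,0.149,0,0,0,0],[0,0,0,0,0,0]])

```text
time: 42.3
eef_pos: [521.2, 40.1, 169.8]
orientation: [3.14, 0.0, 0.182]
ft_force: [0.2, 1.2, 0.2]
width: 17.3
gripper_force: 30.7
```

Emit:
drive_tool(targets=[[0,0,0,0,0,0],[0,0,0,0,0,0],[0,0,0,0,0,0],[0,0,0,0,0,0],[0,0,0,0,0,0]])

```text
time: 42.8
eef_pos: [520.6, 44.7, 170.0]
orientation: [-3.142, 0.0, 0.188]
ft_force: [-0.3, 0.7, -0.5]
width: 17.7
gripper_force: 30.7
```

```bash
python3 - <<'E'
from hand import *
from vials import vials
f=cap('wrist');inhand(f);vials(f)
E
python3 plan.py 520.6 43.5 141 0.186
```

```text
T [520.6  44.6 170. ] top x [-8.7  1.2  8.8] ztop 2.4 frontface x 8.49
shaft n 283 front x [ 2.3 21.5] y 0.73 zmin -73.9
vial [257. 204.] 207 [520.5  44.8] 9.6 70.8
turn -0.0021: 1 x az=0.0014
at [520.6  44.6 170. ] [-3.142 -0.     0.188] t 42.9 w 17.6 shift 1 x [-0.0009, 0.0042, 0.1161] total [-0.0009, 0.0042, 0.1161]
```

Emit:
drive_tool(targets=[[0.0015,0.0042,0.02,0,0,0],[0,0,0.02,0,0,0],[0,0,0.02,0,0,0],[0,0,0.02,0,0,0],[0,0,0.02,0,0,0],[0,0,0.02,0,0,0],[0,0,0.02,0,0,0],[0,0,0,0,0,0],[0,0,0,0,0,0]])

```text
time: 43.75
eef_pos: [521.1, 43.1, 134.8]
orientation: [-3.141, 0.0, 0.187]
ft_force: [0.7, 2.0, -1.9]
width: 17.2
gripper_force: 30.6
```

Emit:
drive_tool(targets=[[0,0,0.02,0,0,0],[0,0,0.02,0,0,0],[0,0,0.02,0,0,0],[0,0,0.02,0,0,0],[0,0,0.02,0,0,0],[0,0,0,0,0,0],[0,0,0,0,0,0]])

```text
time: 44.45
eef_pos: [521.0, 43.0, 109.6]
orientation: [-3.141, 0.001, 0.187]
ft_force: [-0.1, 2.1, -1.4]
width: 17.6
gripper_force: 30.6
```

Emit:
drive_tool(targets=[[0,0,0.012,0,0,0],[0,0,0.012,0,0,0],[0,0,0,0,0,0],[0,0,0,0,0,0]])

```text
time: 44.85
eef_pos: [521.0, 43.0, 103.7]
orientation: [-3.141, 0.001, 0.187]
ft_force: [-0.6, 2.5, -0.8]
width: 17.4
gripper_force: 30.7
```

Emit:
drive_tool(targets=[[0,0,0.012,0,0,0],[0,0,0,0,0,0],[0,0,0,0,0,0]])

```text
time: 45.15
eef_pos: [521.6, 43.0, 102.5]
orientation: [3.141, -0.0, 0.187]
ft_force: [-4.6, 2.4, 12.1]
width: 17.7
gripper_force: 32.5
```

Emit:
drive_tool(targets=[[0,0,-0.004,0,0,0],[0,0,0,0,0,0],[0,0,0,0,0,0],[0,0,0,0,0,0],[0,0,0,0,0,0],[0,0,0,0,0,0],[0,0,-0.1,0,0,0],[0,0,-0.15,0,0,0],[0,0,-0.14,0,0,0],[-0.019,-0.148,0,0,0,0],[-0.019,-0.148,0,0,0,0],[-0.019,-0.148,0,0,0,0]], claw=0)

```text
time: 46.35
eef_pos: [486.4, 150.2, 200.0]
orientation: [3.142, -0.001, 0.186]
ft_force: [-0.3, 0.4, 1.0]
width: 85.4
gripper_force: 0.0
```

Emit:
drive_tool(targets=[[-0.019,-0.148,0,0,0,0],[-0.019,-0.148,0,0,0,0],[-0.019,-0.151,0,0,0,0],[0,0,0,0,0,-0.015],[0,0,0,0,0,0],[0,0,0,0,0,0],[0,0,0,0,0,0],[0,0,0,0,0,0],[0,0,0,0,0,0]])

```text
time: 47.25
eef_pos: [452.2, 255.8, 199.5]
orientation: [3.142, 0.0, 0.209]
ft_force: [-0.1, -1.0, 0.4]
width: 85.6
gripper_force: 0.0
```

```bash
python3 nxt.py; python3 plan.py 451.8 256.4 92 0.211
```

```text
cap [253. 200.] 607 [451.2 257.1] 18.1 17.8 ang 0.252 z 94.9
cap [253. 239.] 537 [420.2 250.4] 18.6 17.9 ang 0.123 z 94.9
block (array([482.2, 263.7]), 170.8, 64.2, np.float64(0.211))
rack cap 72 [574.4  52.8 104.2]
rack cap 73 [547.1  46.9 104.4]
rack cap 75 [519.4  42.  104.6]
turn 0.0012: 1 x az=-0.0008
at [452.1 256.1 199.6] [ 3.142 -0.     0.21 ] t 47.4 w 85.3 shift 3 x [-0.0002, -0.0005, 0.1434] total [-0.0007, -0.0014, 0.4302]
```

Emit:
drive_tool(targets=[[0,0,0.12,0,0,0],[0,0,0.12,0,0,0],[0,0,0.1,0,0,0],[0,0,0.09,0,0,0],[0,0,0,0,0,0],[0,0,0,0,0,0],[0,0,0,0,0,0],[0,0,0,0,0,0],[0,0,0,0,0,0],[0,0,0,0,0,0]])

```text
time: 48.35
eef_pos: [452.2, 256.7, 92.7]
orientation: [-3.141, -0.001, 0.211]
ft_force: [0.5, -0.7, -0.1]
width: 85.3
gripper_force: 0.0
```

Emit:
drive_tool(targets=[[0,0,0,0,0,0],[0,0,0,0,0,0],[0,0,0,0,0,0],[0,0,0,0,0,0],[0,0,0,0,0,0],[0,0,0,0,0,0],[0,0,0,0,0,0],[0,0,0,0,0,0]], claw=1, grip_force=30)

```text
time: 49.15
eef_pos: [451.9, 256.6, 92.1]
orientation: [-3.142, -0.0, 0.211]
ft_force: [0.0, 0.1, -0.0]
width: 17.7
gripper_force: 30.6
```

Emit:
drive_tool(targets=[[0,0,-0.05,0,0,0],[0,0,-0.08,0,0,0],[0,0,-0.09,0,0,0],[0,0,-0.09,0,0,0],[0,0,0,0,0,0.0155],[0,0.148,0,0,0,0],[0,0.148,0,0,0,0],[0,0.148,0,0,0,0],[0,0.148,0,0,0,0],[0,0.148,0,0,0,0],[0,0.148,0,0,0,0],[0,0,0,0,0,0]])

```text
time: 50.35
eef_pos: [493.6, 34.7, 169.3]
orientation: [3.14, -0.0, 0.181]
ft_force: [-0.0, 0.2, -0.6]
width: 17.4
gripper_force: 30.6
```

Emit:
drive_tool(targets=[[0,0,0,0,0,0],[0,0,0,0,0,0],[0,0,0,0,0,0],[0,0,0,0,0,0],[0,0,0,0,0,0]])

```text
time: 50.85
eef_pos: [492.8, 39.2, 169.5]
orientation: [-3.142, 0.0, 0.188]
ft_force: [-1.3, -0.3, 0.7]
width: 17.4
gripper_force: 30.6
```

```bash
python3 - <<'E'
from hand import *
from vials import vials
f=cap('wrist');inhand(f);vials(f)
E
python3 plan.py 493.4 38.2 141 0.186
```

```text
T [492.9  39.  169.5] top x [-8.8  1.2  8.5] ztop 2.9 frontface x 8.15
shaft n 304 front x [ 1.9 21.5] y 0.72 zmin -73.8
vial [256. 205.] 202 [493.   39.4] 9.5 70.9
turn -0.0013: 1 x az=0.0008
at [492.9  39.  169.5] [-3.142 -0.     0.187] t 50.9 w 17.5 shift 1 x [0.0016, 0.0035, 0.1142] total [0.0016, 0.0035, 0.1142]
```

Emit:
drive_tool(targets=[[0.0035,0.0035,0.02,0,0,0],[0,0,0.02,0,0,0],[0,0,0.02,0,0,0],[0,0,0.02,0,0,0],[0,0,0.02,0,0,0],[0,0,0.02,0,0,0],[0,0,0.02,0,0,0],[0,0,0,0,0,0],[0,0,0,0,0,0]])

```text
time: 51.8
eef_pos: [493.8, 37.8, 134.3]
orientation: [-3.141, 0.0, 0.186]
ft_force: [-0.6, 1.2, -0.3]
width: 17.5
gripper_force: 30.4
```

Emit:
drive_tool(targets=[[0,0,0.02,0,0,0],[0,0,0.02,0,0,0],[0,0,0.02,0,0,0],[0,0,0.02,0,0,0],[0,0,0.02,0,0,0],[0,0,0,0,0,0],[0,0,0,0,0,0]])

```text
time: 52.5
eef_pos: [493.7, 37.6, 109.1]
orientation: [-3.142, 0.001, 0.186]
ft_force: [0.2, 1.7, -0.1]
width: 17.3
gripper_force: 30.3
```

Emit:
drive_tool(targets=[[0,0,0.012,0,0,0],[0,0,0.012,0,0,0],[0,0,0,0,0,0],[0,0,0,0,0,0]])

```text
time: 52.9
eef_pos: [493.8, 37.6, 103.3]
orientation: [-3.142, 0.0, 0.186]
ft_force: [-0.6, 1.4, -0.5]
width: 17.4
gripper_force: 30.4
```

Emit:
drive_tool(targets=[[0,0,0.013,0,0,0],[0,0,0,0,0,0],[0,0,0,0,0,0]])

```text
time: 53.2
eef_pos: [494.4, 37.6, 101.9]
orientation: [3.141, -0.001, 0.187]
ft_force: [-5.4, 2.2, 13.5]
width: 17.6
gripper_force: 32.6
```

Emit:
drive_tool(targets=[[0,0,-0.004,0,0,0],[0,0,0,0,0,0],[0,0,0,0,0,0],[0,0,0,0,0,0],[0,0,0,0,0,0],[0,0,0,0,0,0],[0,0,-0.1,0,0,0],[0,0,-0.15,0,0,0],[0,0,-0.14,0,0,0],[-0.022,-0.148,0,0,0,0],[-0.022,-0.148,0,0,0,0],[-0.022,-0.148,0,0,0,0]], claw=0)

```text
time: 54.4
eef_pos: [456.9, 144.6, 199.2]
orientation: [3.142, -0.001, 0.185]
ft_force: [1.2, -0.1, -0.4]
width: 85.4
gripper_force: 0.0
```

Emit:
drive_tool(targets=[[-0.022,-0.148,0,0,0,0],[-0.022,-0.148,0,0,0,0],[-0.021,-0.148,0,0,0,0],[0,0,0,0,0,0],[0,0,0,0,0,0],[0,0,0,0,0,0],[0,0,0,0,0,0],[0,0,0,0,0,0],[0,0,0,0,0,0]])

```text
time: 55.3
eef_pos: [421.0, 249.1, 198.8]
orientation: [3.142, 0.0, 0.185]
ft_force: [-0.8, -0.7, -0.2]
width: 85.1
gripper_force: 0.0
```

```bash
python3 nxt.py; python3 plan.py 420.3 249.6 92 0.186
```

```text
cap [253. 200.] 608 [420.2 250.3] 18.0 17.3 ang 0.194 z 94.9
block (array([474.8, 262.1]), 155.4, 64.2, np.float64(0.21))
rack cap 72 [574.3  52.8 104.6]
rack cap 71 [547.3  47.  104.6]
rack cap 76 [519.1  41.8 104.3]
rack cap 74 [491.6  36.2 104.5]
turn 0.0005: 1 x az=-0.0003
at [420.9 249.4 198.8] [ 3.142 -0.     0.185] t 55.4 w 85.5 shift 3 x [-0.0007, -0.0005, 0.1424] total [-0.0021, -0.0014, 0.4272]
```

Emit:
drive_tool(targets=[[-0.002,-0.001,0.12,0,0,0],[0,0,0.12,0,0,0],[0,0,0.1,0,0,0],[0,0,0.087,0,0,0],[0,0,0,0,0,0],[0,0,0,0,0,0],[0,0,0,0,0,0],[0,0,0,0,0,0],[0,0,0,0,0,0],[0,0,0,0,0,0]])

```text
time: 56.4
eef_pos: [420.5, 250.1, 92.7]
orientation: [-3.141, -0.001, 0.186]
ft_force: [-0.1, 1.0, -0.8]
width: 85.2
gripper_force: 0.0
```

Emit:
drive_tool(targets=[[0,0,0,0,0,0],[0,0,0,0,0,0],[0,0,0,0,0,0],[0,0,0,0,0,0],[0,0,0,0,0,0],[0,0,0,0,0,0],[0,0,0,0,0,0],[0,0,0,0,0,0]], claw=1, grip_force=30)

```text
time: 57.2
eef_pos: [420.2, 250.0, 92.1]
orientation: [-3.142, -0.0, 0.186]
ft_force: [0.2, 0.2, 0.6]
width: 17.7
gripper_force: 30.9
```

Emit:
drive_tool(targets=[[0,0,-0.05,0,0,0],[0,0,-0.08,0,0,0],[0,0,-0.09,0,0,0],[0,0,-0.09,0,0,0],[0,0,0,0,0,0],[0.003,0.147,0,0,0,0],[0.003,0.147,0,0,0,0],[0.003,0.147,0,0,0,0],[0.003,0.147,0,0,0,0],[0.003,0.147,0,0,0,0],[0.003,0.147,0,0,0,0],[0,0,0,0,0,0]])

```text
time: 58.4
eef_pos: [466.1, 30.5, 169.5]
orientation: [3.14, -0.0, 0.182]
ft_force: [0.1, 0.9, -0.4]
width: 17.5
gripper_force: 30.8
```

Emit:
drive_tool(targets=[[0,0,0,0,0,0],[0,0,0,0,0,0],[0,0,0,0,0,0],[0,0,0,0,0,0],[0,0,0,0,0,0]])

```text
time: 58.9
eef_pos: [465.2, 34.8, 169.5]
orientation: [-3.142, 0.0, 0.188]
ft_force: [-0.5, 0.1, -1.1]
width: 17.4
gripper_force: 30.8
```

```bash
python3 - <<'E'
from hand import *
from vials import vials
f=cap('wrist');inhand(f);vials(f)
E
python3 plan.py 465.9 32.9 141 0.186
```

```text
T [465.3  34.7 169.5] top x [-9.   1.3  8.9] ztop 2.9 frontface x 8.54
shaft n 295 front x [ 2.3 21.4] y 0.71 zmin -73.9
vial [265. 205.] 113 [465.7  30.2] 7.9 70.9
turn -0.0015: 1 x az=0.0009
at [465.3  34.7 169.5] [-3.142  0.     0.187] t 59.0 w 17.3 shift 1 x [0.0011, 0.0075, 0.1141] total [0.0011, 0.0075, 0.1141]
```

Emit:
drive_tool(targets=[[0.002,0.0068,0.02,0,0,0],[0,0,0.02,0,0,0],[0,0,0.02,0,0,0],[0,0,0.02,0,0,0],[0,0,0.02,0,0,0],[0,0,0.02,0,0,0],[0,0,0.02,0,0,0],[0,0,0,0,0,0],[0,0,0,0,0,0]])

```text
time: 59.85
eef_pos: [466.1, 32.5, 134.4]
orientation: [-3.141, 0.0, 0.186]
ft_force: [-0.3, 0.9, -0.1]
width: 17.4
gripper_force: 30.7
```

Emit:
drive_tool(targets=[[0,0,0.02,0,0,0],[0,0,0.02,0,0,0],[0,0,0.02,0,0,0],[0,0,0.02,0,0,0],[0,0,0.02,0,0,0],[0,0,0,0,0,0],[0,0,0,0,0,0]])

```text
time: 60.55
eef_pos: [466.1, 32.5, 109.3]
orientation: [-3.141, 0.0, 0.186]
ft_force: [0.5, 1.2, -0.5]
width: 17.4
gripper_force: 30.7
```

Emit:
drive_tool(targets=[[0,0,0.012,0,0,0],[0,0,0.012,0,0,0],[0,0,0,0,0,0],[0,0,0,0,0,0]])

```text
time: 60.95
eef_pos: [466.1, 32.5, 103.4]
orientation: [-3.142, 0.0, 0.186]
ft_force: [0.2, 1.0, 0.0]
width: 17.8
gripper_force: 30.7
```

Emit:
drive_tool(targets=[[0,0,0.012,0,0,0],[0,0,0,0,0,0],[0,0,0,0,0,0]])

```text
time: 61.25
eef_pos: [466.7, 32.5, 101.9]
orientation: [3.141, -0.001, 0.187]
ft_force: [-5.5, 1.7, 13.5]
width: 17.7
gripper_force: 32.7
```

Release, rise and inspect.

Emit:
drive_tool(targets=[[0,0,-0.004,0,0,0],[0,0,0,0,0,0],[0,0,0,0,0,0],[0,0,0,0,0,0],[0,0,0,0,0,0],[0,0,0,0,0,0],[0,0,-0.1,0,0,0],[0,0,-0.15,0,0,0],[0.1,0,-0.18,0,0,0],[0.15,0,-0.15,0,0,0],[0.15,0,0,0,0,0],[0,0,0,0,0,0]], claw=0)

```text
time: 62.45
eef_pos: [565.5, 50.7, 244.1]
orientation: [3.141, -0.004, 0.187]
ft_force: [-1.0, -0.1, -0.8]
width: 85.4
gripper_force: 0.0
```

Emit:
drive_tool(targets=[[0,0,0,0,0,0],[0,0,0,0,0,0],[0,0,0,0,0,0],[0,0,0,0,0,0],[0,0,0,0,0,0]])

```text
time: 62.95
eef_pos: [561.3, 50.4, 243.2]
orientation: [3.142, -0.0, 0.186]
ft_force: [-0.0, 0.1, 0.3]
width: 85.8
gripper_force: 0.0
```

```bash
python3 - <<'E'
from h import *
from m import rect
from nest import nestmeas
f=cap('wrist','w9.png');P=cloud(f)
m=(f['depth']>0)&(P[...,2]>100)&(P[...,2]<112)&(abs(P[...,1]-45)<40)&(P[...,0]<600)
n,l,st,c=cv2.connectedComponentsWithStats(m.astype(np.uint8),connectivity=4)
for i in range(1,n):
    if st[i,4]>40:
        q=P[l==i];print(np.round(c[i]),rect(q[:,:2]),np.median(q[:,2]).round(1))
nestmeas(f,.186,(624,38))
print(get_state()['eef_pos'])
E
```

```text
[253. 165.] (array([576.6,  54.7]), 17.6, 17.4, np.float64(1.764)) 104.9
[254. 198.] (array([549.4,  49.2]), 17.4, 17.2, np.float64(1.754)) 104.8
[254. 229.] (array([521.4,  43.4]), 18.9, 17.2, np.float64(0.181)) 104.9
[254. 258.] (array([494.1,  38.3]), 17.7, 17.5, np.float64(1.759)) 104.8
[254. 285.] (array([466.7,  33.6]), 18.9, 17.4, np.float64(0.191)) 104.8
knob 230 (array([608.6,  45.2]), 45.4, 13.2, np.float64(2.736)) 76.4
floor z 5.625752888943822
walls outer (array([519.4,  44.7]), 167.1, 63.0, np.float64(0.185))
wall top (array([519.9,  44.8]), 164.9, 63.0, np.float64(0.185))
[561.39393958  50.39798044 243.27620342]
```

View pics/w9.png

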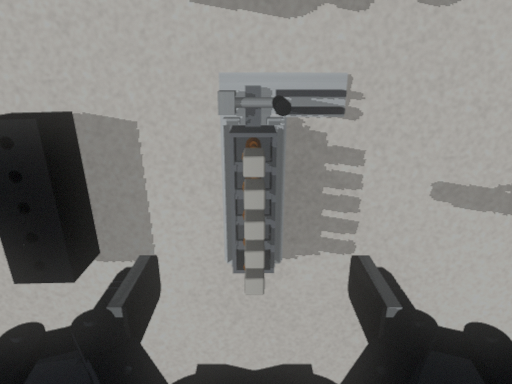

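All five caps sit level on the vials (254,165)–(254,285), stand empty, bolt home (227–282,103).

```bash
python3 -c "
from rig import *
print(job_done())"
```

```text
the job is handed in; nothing more can be done
None
```

I handed the job in at about 63 s of the 210 s allowed: the rack is seated flat with the bolt home over its tongue, and all five swabs are in their own vials, caps level on the rims in the last picture. No verdict came back; the stand was knocked aside partway and I re-measured it, and I never approached the bottle, beaker or carton.

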